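# Open the roll-top cabinet, bolt its shutter up and put the big jar away

## Task

Raise the slatted shutter of the small roll-top cabinet by its handle all the way up and back, then push the barrel bolt fully across through the keeper so that the shutter is locked open. After that, take the biggest of the three loose jars that stand in a row in front of the cabinet and stand it upright on the cabinet's floor, inside. Do not knock over or push aside the other two jars or the dial standing on its pin.

Things in the scene. Friction and masses are not known exactly. Their poses are not given: they have to be found in the camera images.
- cabinet: Plywood roll-top cabinet, 250 deep, 216 wide, fixed on two runners 50 mm high; place and yaw vary. Origin: underside of its floor board, 50 mm above the bench, under the middle of its half-round body; -x is its front, y runs along the slats, z up. The rear (x over 50 mm) is closed by a fixed curved hood, outer radius 130 mm.
- cabinet_floor (a point): Middle of the open front half of the cabinet's floor, on top of the 12 mm floor board (cabinet x = -58, y = 0, z = 12 mm). Room round it: side cheeks' inner faces at cabinet y = -98 and +98 mm; front sill, inner face at x = -107 mm, top at z = 35 mm. Open from above once the shutter is up.
- shutter_axis (a point): Middle of the line, along the cabinet's y, about which the shutter's circular tracks run: x = 0, y = 0, z = 20 mm in the cabinet frame. The cheeks are half-discs of radius 122 mm about it.
- shutter (a joint): Turn of the slatted shutter about shutter_axis, in rad: 0 = shut (down at the front), 1.571 = fully open (up and back, at its end stop). Starts shut or ajar. Friction keeps it where it is left; it takes about 2 to 5 N at the handle.
- shutter_handle (a point): Middle of the shutter's handle: steel bar, 12 mm diameter, along the cabinet's y, free for 64 mm between end posts, 160 mm from the axis, 45 mm clear of the slats. In the cabinet frame x = -160 cos(a), y = -46, z = 20 + 160 sin(a) mm, a = 14 degrees + shutter angle (104 degrees when open). It pivots in a gripper that keeps pointing down.
- keeper (a point): Middle of the steel keeper, a staple 12 mm long along y on top of the cabinet's +y cheek (cabinet x = 31, y = 103, z = 144 mm), opening 18 mm for the 10 mm bolt. The bolt comes in line with it only when the shutter is fully open (within about 0.03 rad).
- bolt (a joint): Travel of the barrel bolt on the shutter's bottom rail, beside the handle, in m: 0 = drawn back, 0.032 = fully across (end stop), its round tip then 5 mm past the far side of the keeper. It slides toward the cabinet's +y, takes about 2 N and stays where it is left. Starts at 0 to 8 mm. Shot before the shutter is up, it bars the shutter's way.
- bolt_knob (a point): Grip point of the bolt's round knob, 14 mm diameter, standing out from the rail, 12 mm below its end. With the shutter open the knob stands nearly upright (14 degrees off) and this point is at cabinet x = 38, y = 35 mm + bolt travel, z = 171 mm; the guides' tops are about 20 mm below it.
- bolt_tip (a point): Foremost point of the bolt's rounded tip, 47 mm ahead of the knob along y, 128 mm from the shutter axis.
- big_jar: The biggest jar, 54 mm diameter at its pale greenish lid and 62 mm tall, about 70 g; origin at the centre of its underside, z up. It stands on the bench between the other two jars, the row lying in any direction.
- mid_jar: Another jar, 46 mm diameter and 58 mm tall, white lid; origin at the centre of its underside. To be left alone.
- small_jar: The smallest jar, 42 mm diameter and 58 mm tall, white lid; origin at the centre of its underside. To be left alone.
- dial_pin: A small blue dial on a thin pin with a round brass foot, 40 mm diameter and 149 mm tall; origin at the centre of its underside. Stands on the bench in front of the cabinet; to be left alone.
There are look-alikes about, which are no part of the job. What is shaped like the big_jar but blue is not meant.

How it is judged:
By the outcome, as a careful person would: the job done as asked, in the order asked, and still so for the second after the job is handed in, with the robot touching nothing.
It also fails if it takes over 64 s, if anything falls off the work surface, if the arm or the gripper's body presses on something with over 40 N, if the wrist force passes 120 N, or if a joint passes its speed limit or range.

## Robot

A 7-joint arm with a two-finger parallel gripper is mounted at the origin on the work surface; the furniture and walls round the work are solid. World frame = base frame: x ahead of the robot, y to its left, z up, the work surface at z = 0. Lengths are in mm, angles in rad, forces in N, time in s.
With the tool pointing down it reaches from about 400 to 850 mm from the base axis. Payload 4.4 kg.
Tool frame: the origin (TCP) lies at the very end of the fingers, on their centre line; the grasp point (between the pads) lies robot.grasp_offset behind it (robot.grasp_offset is the distance from the TCP to the grasp point, in mm); z points along the fingers, y is the direction in which the jaws open and shut (so a half turn about z gives the same grasp; the last joint's range is limited). The gripper opens to 94 mm and grips with 3 to 60 N. Pads are 16 mm wide; open, the fingers measure 119 mm over their backs; the gripper's body (75 mm by 177 mm) begins 78 mm behind the grasp point.
Start: joints at [-1.374, 0.628, 0.038, 1.517, -0.027, 0.996, -0.02], TCP at [168.835, 627.705, 205.478] pointing down, gripper open.
Joint ranges: [-3.06, 3.06], [-0.37, 2.12], [-1.25, 1.32], [0.18, 2.47], [-1.1, 4.24], [0.23, 1.98], [-2.94, 2.94]. Speed limits (rad/s): [2.57, 2.57, 3.14, 3.14, 3.14, 3.14, 3.14].

## Interface

Orientations are given as a rotation vector (axis times angle).
In Python, from cell import robot, viewer, workorder gives the robot as it stands.
- The arm moves only by the tool servo_tool, never from a script. Its argument "increments" is a list of rows, each an object with "offset": the shift along the tool's x, y, z in units of 0.03 m (1.0 is 0.03 m), a list of three; "rotation": the turn, a rotation vector about the tool's x, y, z in units of 4 degrees (1.0 is 4 degrees), a list of three; "gripper": the closure, from -1 (fully open) to 1 (shut). A call has 1 to 20 rows; each row shifts and turns the pose as measured when the row begins, along the tool's axes as they then stand; what a row does not reach is not made up. A row lasts 1/12 s, in which the tool goes at most 41.7 mm and 7.16 degrees, less where a joint would pass 70% of its speed; a pose out of reach is approached as far as the arm can. A call with a number of a shift or a turn outside -1 to 1 is refused whole. A call with a gripper value outside its range is refused whole. The fingers move at their own pace and stop on an object; the grip force is fixed at half the most. Time passes only in rows, so rows that do not move let the fingers close. It gives the time, the measured TCP pose, the force and the opening at its end, in the units of the state.
- robot.sense(): the state, without advancing time (a new reading comes with each control period).
- viewer.capture(name): name is "scene" or "side" or "wrist"; returns the picture (384x512x3 uint8, red, green, blue); there is no depth.
- viewer.camera_info(name): a dict with "intrinsics" (3x3 intrinsics, pixels), "extrinsics" (4x4, takes a point from camera to world coordinates). Camera axes: x right, y up, looking along -z (the intrinsics and any distortion apply to the point x, -y, -z); pixel columns grow to the right and rows downward; lengths in mm; the calibration is good to about 2 mm. A picture is of the moment at which its call begins: read the wrist's pose just before it. camera_info takes no time and is no camera call; for the wrist camera it gives the pose at the moment of the call.
- workorder.hand_in(): hands the job in, once; it reports no verdict.
Trained networks look in the newest picture that a camera, given by its name, has taken for a name from the list of things; names that differ only in an ending like _2 or _b are one class to them, and where a whole thing is asked for, a point or a joint stands for the part that bears it (a point fixed in the world has none). Each returns a list of dicts, best first, with "conf" (0 to 1); they miss things now and then, are a little off and sometimes report something else, mostly with a low value. They report only what shows in the picture. A call takes as long as a camera call. They do not tell look-alikes from the thing itself.
- viewer.silhouettes(camera, name): "region" (384x512 bool, what is visible of it) and "point" ([row, column] in pixels, amid what is visible of it).
- viewer.mark_of(camera, name): "point" ([row, column] in pixels: a listed point, or the origin of a listed thing).
The state is a dict: "time_s": time; "qpos": joint angles; "dq": joint speeds; "tau": joint torques, N m; "eef_pos": TCP position; "tool_rot": TCP orientation; "ft_force": force on the tool from outside, world axes, zero at the start; "ft_torque": the same for the moment, N m; "width": finger opening in mm.
Only numpy, scipy, OpenCV 4.12 (cv2) and the standard library are available. Lean on these libraries where they do the work, as an engineer would, in place of code of your own. Each camera call takes 0.05 s, during which the arm holds its last target.

## Working session

There is one attempt and no reset: what is moved stays moved. The work goes in short steps, Python scripts to look and compute and a tool call to move; the robot and the scene stay as the last step left them, time stands still between calls to the robot, and variables do not carry over. Pictures are saved under pics/ and viewed, and the job is handed in when it is done.

Besides the shell and the picture viewer there is one more tool, called as name([rows], argument=value, ...), one row to a line, values as JSON. servo_tool: Moves the arm, as the interface text tells. Shifts and turns lie within -1 to 1; 1 stands for 0.03 m of shift or 4 degrees of turn. Its arguments: {"type":"object","properties":{"increments":{"type":"array","items":{"type":"object","properties":{"offset":{"type":"array","items":{"type":"number"}},"rotation":{"type":"array","items":{"type":"number"}},"gripper":{"type":"number"}}}}},"required":["increments"]}

```bash
ls; mkdir -p pics; cat > h.py <<'E'
import numpy as np, cv2
from cell import robot, viewer, workorder
def info(n):
    i=viewer.camera_info(n); return np.array(i["intrinsics"]),np.array(i["extrinsics"]),i
def proj(n,P,ci=None):
    K,T,_=ci or info(n); P=np.atleast_2d(P); c=(P-T[:3,3])@T[:3,:3]
    c=c*[1,-1,-1]; u=c@K.T; u=u[:,:2]/u[:,2:]; return u[:,::-1]  # row,col
def ray(n,rc,ci=None):
    K,T,_=ci or info(n); d=np.linalg.inv(K)@[rc[1],rc[0],1]; d=d*[1,-1,-1]; d=T[:3,:3]@d
    return T[:3,3],d/np.linalg.norm(d)
def onz(n,rc,z,ci=None):
    o,d=ray(n,rc,ci); return o+d*(z-o[2])/d[2]
def tri(rays):
    A=0;b=0
    for o,d in rays:
        M=np.eye(3)-np.outer(d,d); A=A+M; b=b+M@o
    p=np.linalg.solve(A,b); return p,[float(np.linalg.norm((np.eye(3)-np.outer(d,d))@(p-o))) for o,d in rays]
def save(n,f):
    im=viewer.capture(n); cv2.imwrite('pics/'+f,cv2.cvtColor(np.asarray(im),cv2.COLOR_RGB2BGR)); return im
E
python3 - <<'E'
from h import *
s=robot.sense(); print({k:np.round(v,3) for k,v in s.items()}, robot.grasp_offset)
for n in["scene","side","wrist"]:
    save(n,n+'0.png'); K,T,i=info(n); print(n,np.round(K,1).tolist(),np.round(T,2).tolist(),i.keys())
    for t in ["cabinet_floor","shutter_axis","shutter_handle","keeper","bolt_knob","bolt_tip","cabinet","big_jar","mid_jar","small_jar","dial_pin"]:
        print(n,t,[(np.round(d["point"],1).tolist(),round(d["conf"],2)) for d in viewer.mark_of(n,t)])
print(robot.sense()["time_s"])
E
```

```text
pics
{'time_s': np.float64(0.0), 'qpos': array([-1.374,  0.629,  0.038,  1.518, -0.027,  0.996, -0.02 ]), 'dq': array([ 0.001,  0.   , -0.001, -0.001, -0.003,  0.001,  0.   ]), 'tau': array([-0.0000e+00, -5.4973e+01,  1.1430e+00, -1.8664e+01, -5.2000e-02,
        2.4000e-02,  0.0000e+00]), 'eef_pos': array([168.662, 627.079, 204.585]), 'tool_rot': array([-4.110e-01, -3.114e+00,  3.000e-03]), 'ft_force': array([-0.234,  0.184, -0.828]), 'ft_torque': array([-0.016,  0.035, -0.041]), 'width': np.float64(94.126)} 18.8
scene [[493.3, 0.0, 258.5], [0.0, 493.3, 185.4], [0.0, 0.0, 1.0]] [[-0.35, -0.76, 0.55, 1013.14], [0.94, -0.28, 0.21, 84.36], [-0.01, 0.58, 0.81, 1019.85], [0.0, 0.0, 0.0, 1.0]] dict_keys(['intrinsics', 'extrinsics'])
scene cabinet_floor [([226.0, 199.4], 0.69), ([261.0, 292.2], 0.62)]
scene shutter_axis [([270.0, 315.6], 0.55)]
scene shutter_handle [([243.4, 244.5], 0.78)]
scene keeper [([206.2, 355.2], 0.96), ([175.9, 184.6], 0.24), ([273.0, 315.4], 0.21), ([225.2, 201.4], 0.21)]
scene bolt_knob [([216.8, 259.0], 0.49)]
scene bolt_tip [([206.8, 281.1], 0.5), ([276.1, 315.
[... 713 characters left out ...]
 267.5], 0.44)]
side bolt_tip [([176.3, 245.4], 0.59)]
side cabinet [([168.8, 260.8], 0.7)]
side big_jar [([267.7, 276.7], 0.97), ([280.5, 178.8], 0.47)]
side mid_jar [([291.2, 260.3], 0.56)]
side small_jar [([253.4, 289.9], 0.71)]
side dial_pin [([236.1, 254.1], 0.51)]
wrist [[272.2, 0.0, 252.3], [0.0, 272.2, 190.7], [0.0, 0.0, 1.0]] [[0.26, -0.94, -0.24, 100.26], [0.97, 0.25, 0.06, 646.61], [-0.0, -0.25, 0.97, 383.36], [0.0, 0.0, 0.0, 1.0]] dict_keys(['intrinsics', 'extrinsics'])
wrist cabinet_floor []
wrist shutter_axis []
wrist shutter_handle []
wrist keeper []
wrist bolt_knob []
wrist bolt_tip []
wrist cabinet []
wrist big_jar []
wrist mid_jar []
wrist small_jar []
wrist dial_pin []
1.8
```

View pics/scene0.png

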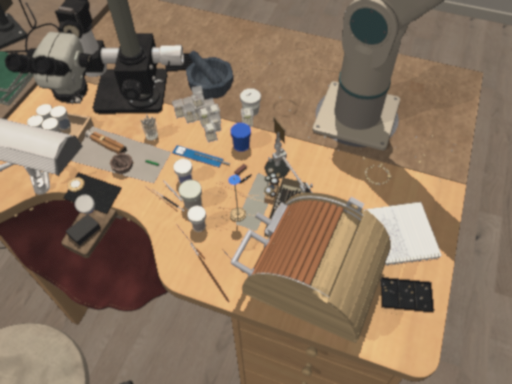

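View pics/side0.png

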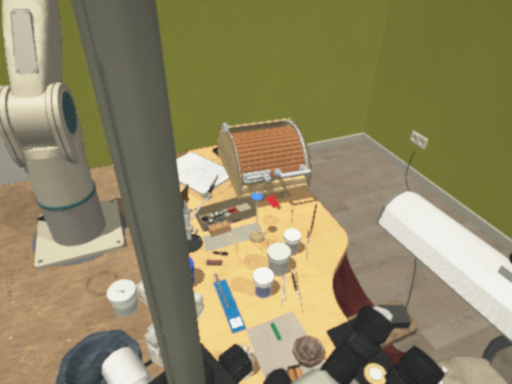

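View pics/wrist0.png

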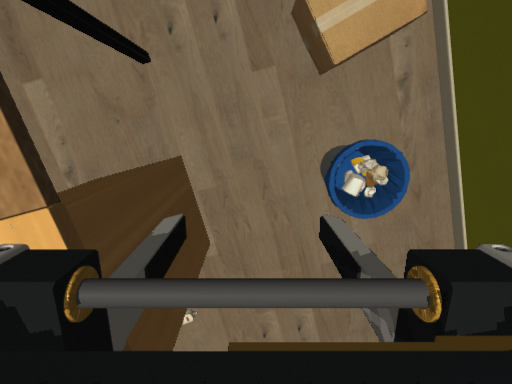

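```bash
python3 - <<'E'
from h import *
pts={"keeper":((206.2,355.2),(126.2,221.3)),"handle":((243.4,244.5),(175.2,294.5)),"handleB":((243.4,244.5),(177.3,247.9)),"knob":((216.8,259),(176.5,267.5)),"tip":((206.8,281.1),(176.3,245.4)),
"cab":((274.8,315.5),(168.8,260.8)),"axis":((270,315.6),(163.3,261.2)),"floor":((261,292.2),(177.1,265.7)),"big":((202.2,193.4),(267.7,276.7)),"mid":((176.1,184),(291.2,260.3)),"small":((225.2,198.6),(253.4,289.9)),"dial":((216.4,236.4),(236.1,254.1)),"blue":((144.4,239),(280.5,178.8))}
for k,(a,b) in pts.items():
    p,r=tri([ray("scene",a),ray("side",b)]); print(k,np.round(p,1),np.round(r,1))
E
```

```text
keeper [430.6  76.2 192.3] [6.3 6.3]
handle [ 559.8 -123.   121.7] [3.9 3.9]
handleB [ 491.3 -102.3   94.2] [54. 54.]
knob [ 488.3 -113.6  127.3] [0.2 0.2]
tip [440.4 -78.7 117.1] [1.5 1.5]
cab [536.4  34.8  49.4] [2.7 2.7]
axis [536.2  32.9  70.7] [2.6 2.6]
floor [527.  -21.9  57. ] [1.7 1.7]
big [ 430.  -309.7    1.3] [0.1 0.1]
mid [ 365.8 -363.6    5.8] [1.6 1.6]
small [ 483.6 -272.8   -5.5] [0.6 0.6]
dial [ 425.6 -191.2   -0.7] [6. 6.]
blue [ 208.8 -268.9    2.3] [7.6 7.6]
```

The scene picture shows the cabinet at about (250–390 col, 195–330 row) with its handle at (244,250). The jars stand at (183,170), (190,195) and (197,218), the blue look-alike at (240,137) and the dial at (237,200). The triangulated heights fit the text: cabinet z 49, axis z 71, jar bases near 0. The cabinet yaw is about 83°.

I'll raise the tool, then swing over to get wrist views.

```bash
cat >> h.py <<'E'
from scipy.spatial.transform import Rotation as Ro
def plan(p1,az1,n,p0=None,az0=None,turn=None):
    "straight to p1, tool-y azimuth az1 (deg), n rows; returns rows"
    s=robot.sense(); R0=Ro.from_rotvec(s["tool_rot"]).as_matrix()
    p0=np.array(s["eef_pos"]) if p0 is None else np.array(p0,float)
    az0=np.degrees(np.arctan2(R0[1,1],R0[0,1])) if az0 is None else az0
    d=(az1-az0) if turn is None else turn
    rows=[]
    st=(np.array(p1)-p0)/n
    for i in range(n):
        a=np.radians(az0+d*i/n); Y=np.array([np.cos(a),np.sin(a),0]); X=np.array([-np.sin(a),np.cos(a),0]); Z=np.array([0,0,-1])
        o=np.array([st@X,st@Y,st@Z])/30
        rows.append((np.round(o,2).tolist(),round(-d/n/4,2)))
    print('az0',round(az0,1),'p0',np.round(p0,1),'d',round(d,1)); return rows
def show(rows,g):
    print(",".join('{"offset":%s,"rotation":[0,0,%g],"gripper":%g}'%(str(o).replace(' ',''),r,g) for o,r in rows))
def st():
    s=robot.sense(); R=Ro.from_rotvec(s["tool_rot"]).as_matrix()
    print('t',round(float(s["time_s"]),2),'p',np.round(s["eef_pos"],1),'yaz',round(np.degrees(np.arctan2(R[1,1],R[0,1])),1),'tilt z',np.round(R[:,2],3),'F',np.round(s["ft_force"],1),'w',round(float(s["width"]),1),'q',np.round(s["qpos"],2))
E
python3 - <<'E'
from h import *
show(plan([530,-100,350],-97,44,p0=[168,627,350]),-1)
E
```

```text
az0 74.9 p0 [168. 627. 350.] d -171.9
{"offset":[-0.41,-0.46,0.0],"rotation":[0,0,0.98],"gripper":-1},{"offset":[-0.44,-0.43,0.0],"rotation":[0,0,0.98],"gripper":-1},{"offset":[-0.47,-0.4,0.0],"rotation":[0,0,0.98],"gripper":-1},{"offset":[-0.49,-0.37,0.0],"rotation":[0,0,0.98],"gripper":-1},{"offset":[-0.52,-0.33,0.0],"rotation":[0,0,0.98],"gripper":-1},{"offset":[-0.54,-0.3,0.0],"rotation":[0,0,0.98],"gripper":-1},{"offset":[-0.56,-0.26,0.0],"rotation":[0,0,0.98],"gripper":-1},{"offset":[-0.57,-0.22,0.0],"rotation":[0,0,0.98],"gripper":-1},{"offset":[-0.59,-0.18,0.0],"rotation":[0,0,0.98],"gripper":-1},{"offset":[-0.6,-0.14,0.0],"rotation":[0,0,0.98],"gripper":-1},{"offset":[-0.61,-0.1,0.0],"rotation":[0,0,0.98],"gripper":-1},{"offset":[-0.61,-0.06,0.0],"rotation":[0,0,0.98],"gripper":-1},{"offset":[-0.62,-0.02,0.0],"rotation":[0,0,0.98],"gripper":-1},{"offset":[-0.61,0.03,0.0],"rotation":[0,0,0.98],"gripper":-1},{"offset":[-0.61,0.07,0.0],"rotation":[0,0,0.98],"gripper":-1},{"offset":[-0.61,0.11,0.0],"rotation":[0,0,0.98],"gripper":-1},{"offset":[-0.6,0.15,0.0],"rotation":[0,0,0.9
[... 1002 characters left out ...]
.98],"gripper":-1},{"offset":[-0.1,0.61,0.0],"rotation":[0,0,0.98],"gripper":-1},{"offset":[-0.06,0.61,0.0],"rotation":[0,0,0.98],"gripper":-1},{"offset":[-0.02,0.61,0.0],"rotation":[0,0,0.98],"gripper":-1},{"offset":[0.02,0.61,0.0],"rotation":[0,0,0.98],"gripper":-1},{"offset":[0.07,0.61,0.0],"rotation":[0,0,0.98],"gripper":-1},{"offset":[0.11,0.61,0.0],"rotation":[0,0,0.98],"gripper":-1},{"offset":[0.15,0.6,0.0],"rotation":[0,0,0.98],"gripper":-1},{"offset":[0.19,0.59,0.0],"rotation":[0,0,0.98],"gripper":-1},{"offset":[0.23,0.57,0.0],"rotation":[0,0,0.98],"gripper":-1},{"offset":[0.27,0.55,0.0],"rotation":[0,0,0.98],"gripper":-1},{"offset":[0.3,0.54,0.0],"rotation":[0,0,0.98],"gripper":-1}
```

servo_tool([
  {"offset": [0, 0, -1], "rotation": [0, 0, 0], "gripper": -1},
  {"offset": [0, 0, -1], "rotation": [0, 0, 0], "gripper": -1},
  {"offset": [0, 0, -1], "rotation": [0, 0, 0], "gripper": -1},
  {"offset": [0, 0, -1], "rotation": [0, 0, 0], "gripper": -1},
  {"offset": [0, 0, -1], "rotation": [0, 0, 0], "gripper": -1},
])

```text
time_s: 2.22
eef_pos: [167.6, 623.0, 352.4]
tool_rot: [-0.411, -3.113, 0.029]
ft_force: [0.8, 0.9, -0.0]
width: 93.9
```

servo_tool([
  {"offset": [-0.41, -0.46, 0.0], "rotation": [0, 0, 1], "gripper": -1},
  {"offset": [-0.44, -0.43, 0.0], "rotation": [0, 0, 1], "gripper": -1},
  {"offset": [-0.47, -0.4, 0.0], "rotation": [0, 0, 1], "gripper": -1},
  {"offset": [-0.49, -0.37, 0.0], "rotation": [0, 0, 1], "gripper": -1},
  {"offset": [-0.52, -0.33, 0.0], "rotation": [0, 0, 1], "gripper": -1},
  {"offset": [-0.54, -0.3, 0.0], "rotation": [0, 0, 1], "gripper": -1},
  {"offset": [-0.56, -0.26, 0.0], "rotation": [0, 0, 1], "gripper": -1},
  {"offset": [-0.57, -0.22, 0.0], "rotation": [0, 0, 1], "gripper": -1},
  {"offset": [-0.59, -0.18, 0.0], "rotation": [0, 0, 1], "gripper": -1},
  {"offset": [-0.6, -0.14, 0.0], "rotation": [0, 0, 1], "gripper": -1},
  {"offset": [-0.61, -0.1, 0.0], "rotation": [0, 0, 1], "gripper": -1},
  {"offset": [-0.61, -0.06, 0.0], "rotation": [0, 0, 1], "gripper": -1},
  {"offset": [-0.62, -0.02, 0.0], "rotation": [0, 0, 1], "gripper": -1},
  {"offset": [-0.61, 0.03, 0.0], "rotation": [0, 0, 1], "gripper": -1},
  {"offset": [-0.61, 0.07, 0.0], "rotation": [0, 0, 1], "gripper": -1},
  {"offset": [-0.61, 0.11, 0.0], "rotation": [0, 0, 1], "gripper": -1},
  {"offset": [-0.6, 0.15, 0.0], "rotation": [0, 0, 1], "gripper": -1},
  {"offset": [-0.59, 0.19, 0.0], "rotation": [0, 0, 1], "gripper": -1},
  {"offset": [-0.57, 0.23, 0.0], "rotation": [0, 0, 1], "gripper": -1},
  {"offset": [-0.55, 0.27, 0.0], "rotation": [0, 0, 1], "gripper": -1},
])

```text
time_s: 3.88
eef_pos: [322.5, 277.3, 363.0]
tool_rot: [-2.376, -2.045, -0.005]
ft_force: [0.7, 0.4, -0.3]
width: 93.6
```

```bash
python3 - <<'E'
from h import *
st(); show(plan([530,-100,350],-97,24),-1)
E
```

```text
t 3.88 p [322.5 277.3 363. ] yaz -8.5 tilt z [-0.002  0.007 -1.   ] F [ 0.7  0.4 -0.3] w 93.6 q [-1.17  0.14  0.46  1.86 -0.07  1.16 -0.83]
az0 -8.5 p0 [322.5 277.3 363. ] d -88.5
{"offset":[-0.48,0.36,0.02],"rotation":[0,0,0.92],"gripper":-1},{"offset":[-0.45,0.39,0.02],"rotation":[0,0,0.92],"gripper":-1},{"offset":[-0.42,0.42,0.02],"rotation":[0,0,0.92],"gripper":-1},{"offset":[-0.4,0.45,0.02],"rotation":[0,0,0.92],"gripper":-1},{"offset":[-0.37,0.47,0.02],"rotation":[0,0,0.92],"gripper":-1},{"offset":[-0.34,0.49,0.02],"rotation":[0,0,0.92],"gripper":-1},{"offset":[-0.3,0.52,0.02],"rotation":[0,0,0.92],"gripper":-1},{"offset":[-0.27,0.53,0.02],"rotation":[0,0,0.92],"gripper":-1},{"offset":[-0.24,0.55,0.02],"rotation":[0,0,0.92],"gripper":-1},{"offset":[-0.2,0.56,0.02],"rotation":[0,0,0.92],"gripper":-1},{"offset":[-0.16,0.58,0.02],"rotation":[0,0,0.92],"gripper":-1},{"offset":[-0.13,0.58,0.02],"rotation":[0,0,0.92],"gripper":-1},{"offset":[-0.09,0.59,0.02],"rotation":[0,0,0.92],"gripper":-1},{"offset":[-0.05,0.6,0.02],"rotation":[0,0,0.92],"gripper":-1},{"offset":[-0.01,0.6,0.02],"rotation":[0,0,0.92],"gripper":-1},{"offset":[0.03,0.6,0.02],"rotation":[0,0,0.92],"gripper":-1},{"offset":[0.07,0.59,0.02],"rotation":[0,0,0.92],"gripper":-1},{"offset":[0.1,0.59,0.02],"rotation":[0,0,0.92],"gripper":-1},{"offset":[0.14,0.58,0.02],"rotation":[0,0,0.92],"gripper":-1},{"offset":[0.18,0.57,0.02],"rotation":[0,0,0.92],"gripper":-1},{"offset":[0.21,0.56,0.02],"rotation":[0,0,0.92],"gripper":-1},{"offset":[0.25,0.54,0.02],"rotation":[0,0,0.92],"gripper":-1},{"offset":[0.28,0.53,0.02],"rotation":[0,0,0.92],"gripper":-1},{"offset":[0.32,0.51,0.02],"rotation":[0,0,0.92],"gripper":-1}
```

servo_tool([
  {"offset": [-0.48, 0.36, 0.02], "rotation": [0, 0, 0.92], "gripper": -1},
  {"offset": [-0.45, 0.39, 0.02], "rotation": [0, 0, 0.92], "gripper": -1},
  {"offset": [-0.42, 0.42, 0.02], "rotation": [0, 0, 0.92], "gripper": -1},
  {"offset": [-0.4, 0.45, 0.02], "rotation": [0, 0, 0.92], "gripper": -1},
  {"offset": [-0.37, 0.47, 0.02], "rotation": [0, 0, 0.92], "gripper": -1},
  {"offset": [-0.34, 0.49, 0.02], "rotation": [0, 0, 0.92], "gripper": -1},
  {"offset": [-0.3, 0.52, 0.02], "rotation": [0, 0, 0.92], "gripper": -1},
  {"offset": [-0.27, 0.53, 0.02], "rotation": [0, 0, 0.92], "gripper": -1},
  {"offset": [-0.24, 0.55, 0.02], "rotation": [0, 0, 0.92], "gripper": -1},
  {"offset": [-0.2, 0.56, 0.02], "rotation": [0, 0, 0.92], "gripper": -1},
  {"offset": [-0.16, 0.58, 0.02], "rotation": [0, 0, 0.92], "gripper": -1},
  {"offset": [-0.13, 0.58, 0.02], "rotation": [0, 0, 0.92], "gripper": -1},
  {"offset": [-0.09, 0.59, 0.02], "rotation": [0, 0, 0.92], "gripper": -1},
  {"offset": [-0.05, 0.6, 0.02], "rotation": [0, 0, 0.92], "gripper": -1},
  {"offset": [-0.01, 0.6, 0.02], "rotation": [0, 0, 0.92], "gripper": -1},
  {"offset": [0.03, 0.6, 0.02], "rotation": [0, 0, 0.92], "gripper": -1},
  {"offset": [0.07, 0.59, 0.02], "rotation": [0, 0, 0.92], "gripper": -1},
  {"offset": [0.1, 0.59, 0.02], "rotation": [0, 0, 0.92], "gripper": -1},
  {"offset": [0.14, 0.58, 0.02], "rotation": [0, 0, 0.92], "gripper": -1},
  {"offset": [0.18, 0.57, 0.02], "rotation": [0, 0, 0.92], "gripper": 0.1},
])

```text
time_s: 5.55
eef_pos: [490.4, -76.7, 348.2]
tool_rot: [-3.134, -0.039, -0.006]
ft_force: [0.5, 0.0, 0.4]
width: 89.8
```

servo_tool([
  {"offset": [0.21, 0.56, 0.02], "rotation": [0, 0, 0.92], "gripper": 0.1},
  {"offset": [0.25, 0.54, 0.02], "rotation": [0, 0, 0.92], "gripper": 0.1},
  {"offset": [0.28, 0.53, 0.02], "rotation": [0, 0, 0.92], "gripper": 0.1},
  {"offset": [0.32, 0.51, 0.02], "rotation": [0, 0, 0.92], "gripper": 0.1},
  {"offset": [0, 0, 0], "rotation": [0, 0, 0], "gripper": 0.1},
])

```text
time_s: 5.97
eef_pos: [518.3, -155.1, 344.6]
tool_rot: [-3.113, 0.411, -0.005]
ft_force: [-0.2, -0.3, -0.0]
width: 57.3
```

```bash
cat > look.py <<'E'
from h import *
import pickle,sys
def look(tag,things,cams=("wrist",)):
    out={}
    for n in cams:
        ci=info(n); save(n,f'{n}{tag}.png')
        for t in things:
            out[n,t]=[(d["point"],d["conf"]) for d in viewer.mark_of(n,t)]
            print(n,t,[(np.round(p,1).tolist(),round(c,2)) for p,c in out[n,t]])
        out[n]=ci
    pickle.dump(out,open(f'look{tag}.pkl','wb'))
E
python3 - <<'E'
from look import *
st(); look('1',["cabinet","shutter_axis","shutter_handle","keeper","bolt_knob","cabinet_floor"])
E
```

```text
t 5.97 p [ 518.3 -155.1  344.6] yaz -105.1 tilt z [ 0.004  0.001 -1.   ] F [-0.2 -0.3 -0. ] w 57.3 q [-0.37  0.47  0.96  1.63 -0.4   1.25 -1.17]
wrist cabinet [([180.7, 147.6], 0.93), ([183.5, 144.9], 0.47), ([177.3, 181.0], 0.2)]
wrist shutter_axis [([185.0, 147.5], 0.71)]
wrist shutter_handle [([145.5, 220.2], 0.78)]
wrist keeper []
wrist bolt_knob [([196.7, 230.5], 0.68)]
wrist cabinet_floor [([177.5, 179.5], 0.9)]
```

View pics/wrist1.png

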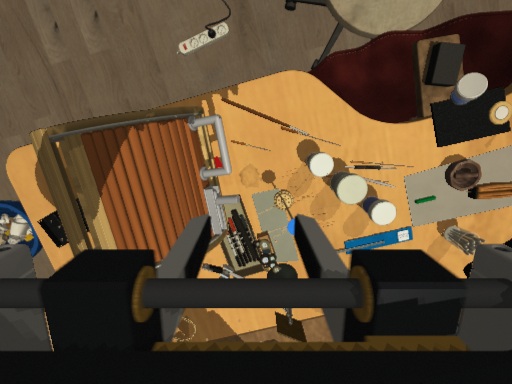

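```bash
cat > fit.py <<'E'
from h import *
from scipy.optimize import least_squares
def model(v):
    x,y,yaw,a,b=v; h=a+np.radians(14)
    C={"cabinet":(0,0,0),"shutter_axis":(0,0,20),"cabinet_floor":(-58,0,12),"keeper":(31,103,144),"shutter_handle":(-160*np.cos(h),-46,20+160*np.sin(h)),
     "bolt_knob":(-155.7*np.cos(h),35+b,20+155.7*np.sin(h))}
    R=np.array([[np.cos(yaw),-np.sin(yaw),0],[np.sin(yaw),np.cos(yaw),0],[0,0,1]])
    return {k:R@np.array(p)+[x,y,50] for k,p in C.items()}
def fit(obs,v0=(536,34,1.45,.08,4)):
    def f(v):
        m=model(v); return np.concatenate([[*(proj(n,m[t],ci)[0]-rc)] for n,t,rc,ci in obs])
    r=least_squares(f,v0,loss='soft_l1',f_scale=2,x_scale=[1,1,.01,.01,1]); 
    res=f(r.x).reshape(-1,2)
    for o,e in zip(obs,res): print(o[0],o[1],np.round(e,1))
    print(np.round(r.x,3),'yaw',round(np.degrees(r.x[2]),2)); return r.x
E
python3 - <<'E'
from fit import *; import pickle
L=pickle.load(open('look1.pkl','rb'))
S,D,W=info("scene"),info("side"),L["wrist"]
obs=[("scene","cabinet",(274.8,315.5),S),("scene","shutter_axis",(270,315.6),S),("scene","cabinet_floor",(261,292.2),S),("scene","keeper",(206.2,355.2),S),("scene","shutter_handle",(243.4,244.5),S),("scene","bolt_knob",(216.8,259),S),
("side","cabinet",(168.8,260.8),D),("side","shutter_axis",(163.3,261.2),D),("side","cabinet_floor",(177.1,265.7),D),("side","keeper",(126.2,221.3),D),("side","shutter_handle",(175.2,294.5),D),("side","bolt_knob",(176.5,267.5),D)]
for t in ["cabinet","shutter_axis","shutter_handle","bolt_knob","cabinet_floor"]: obs.append(("wrist",t,L["wrist",t][0][0],W))
v=fit(obs); print({k:np.round(p,1) for k,p in model(v).items()})
p,r=tri([ray("scene",(243.4,244.5)),ray("side",(175.2,294.5)),ray("wrist",(145.5,220.2),W)]); print('handle',p,r)
p,r=tri([ray("scene",(216.8,259)),ray("side",(176.5,267.5)),ray("wrist",(196.7,230.5),W)]); print('knob',p,r)
E
```

```text
scene cabinet [-1.6 -0.1]
scene shutter_axis [-1.   0.6]
scene cabinet_floor [-1.  -1.3]
scene keeper [-0.8  0.4]
scene shutter_handle [ 2.8 -2.3]
scene bolt_knob [1.8 1.5]
side cabinet [0.7 0.9]
side shutter_axis [0.7 0.7]
side cabinet_floor [-0.7  1.9]
side keeper [0.7 4.1]
side shutter_handle [-2.4  0.6]
side bolt_knob [ 0.2 -0.1]
wrist cabinet [1.4 1.1]
wrist shutter_axis [-0.4 -3.1]
wrist shutter_handle [0.9 2. ]
wrist bolt_knob [ 0.5 -1.4]
wrist cabinet_floor [ 0.8 -0.7]
[ 5.35626e+02  3.20780e+01  1.46800e+00  1.10000e-01 -3.94000e+00] yaw 84.09
{'cabinet': array([535.6,  32.1,  50. ]), 'shutter_axis': array([535.6,  32.1,  70. ]), 'cabinet_floor': array([529.7, -25.6,  62. ]), 'keeper': array([436.4,  73.5, 194. ]), 'shutter_handle': array([ 565.9, -121.9,  125.5]), 'bolt_knob': array([ 489.7, -110. ,  124.1])}
handle [ 563.0997026  -120.80564508  121.74313566] [6.0025543003306066, 3.6816600317789505, 4.936738722753657]
knob [ 489.28394475 -113.04243247  127.09430449] [0.9785242435119581, 0.8270853428772542, 1.4527064535315968]
```

The wrist picture shows the handle bar at (222,145), the knob near (230,197) and the jars at (320,165), (351,188) and (381,211). The joint fit agrees with all cameras to about 3 px, giving yaw 84.1° and a handle near (565,-121,124). I'll go above the handle next, with the fingers part closed.

```bash
python3 - <<'E'
from h import *
show(plan([565,-121,185],-95.9,6),.25)
E
```

```text
az0 -104.5 p0 [ 518.1 -149.4  344.9] d 8.6
{"offset":[0.21,-0.22,0.89],"rotation":[0,0,-0.36],"gripper":0.25},{"offset":[0.22,-0.21,0.89],"rotation":[0,0,-0.36],"gripper":0.25},{"offset":[0.22,-0.21,0.89],"rotation":[0,0,-0.36],"gripper":0.25},{"offset":[0.23,-0.2,0.89],"rotation":[0,0,-0.36],"gripper":0.25},{"offset":[0.23,-0.2,0.89],"rotation":[0,0,-0.36],"gripper":0.25},{"offset":[0.24,-0.19,0.89],"rotation":[0,0,-0.36],"gripper":0.25}
```

servo_tool([
  {"offset": [0.21, -0.22, 0.89], "rotation": [0, 0, -0.36], "gripper": 0.25},
  {"offset": [0.22, -0.21, 0.89], "rotation": [0, 0, -0.36], "gripper": 0.25},
  {"offset": [0.22, -0.21, 0.89], "rotation": [0, 0, -0.36], "gripper": 0.25},
  {"offset": [0.23, -0.2, 0.89], "rotation": [0, 0, -0.36], "gripper": 0.25},
  {"offset": [0.23, -0.2, 0.89], "rotation": [0, 0, -0.36], "gripper": 0.25},
  {"offset": [0.24, -0.19, 0.89], "rotation": [0, 0, -0.36], "gripper": 0.25},
  {"offset": [0, 0, 0], "rotation": [0, 0, 0], "gripper": 0.25},
])

```text
time_s: 6.9
eef_pos: [570.4, -112.6, 183.3]
tool_rot: [-3.129, 0.13, -0.022]
ft_force: [-0.8, 1.1, -0.1]
width: 35.4
```

```bash
python3 - <<'E'
from look import *
st(); look('2',["shutter_handle"]); st()
for p in ([565,-121,124],[563,-121,122],[565,-121,130]): print(np.round(proj("wrist",p),1))
E
```

```text
t 6.9 p [ 570.4 -112.6  183.3] yaz -94.8 tilt z [ 0.014  0.01  -1.   ] F [-0.8  1.1 -0.1] w 35.4 q [-0.31  0.66  0.76  1.77 -0.57  0.94 -0.96]
wrist shutter_handle [([203.3, 263.6], 0.97)]
t 7.0 p [ 571.5 -115.8  187.7] yaz -95.0 tilt z [ 0.02   0.007 -1.   ] F [ 0.1 -0.7 -0.1] w 35.4 q [-0.31  0.66  0.76  1.76 -0.57  0.94 -0.96]
[[209.  259.5]]
[[210.4 259.6]]
[[210.9 259.6]]
```

View pics/wrist2.png

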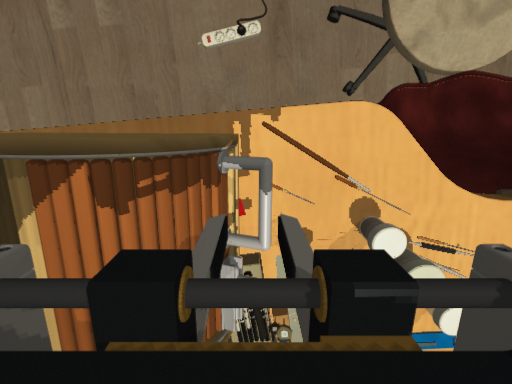

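```bash
python3 - <<'E'
from h import *; import pickle
L1=pickle.load(open('look1.pkl','rb'));L2=pickle.load(open('look2.pkl','rb'))
W1,W2=L1["wrist"],L2["wrist"]
rs=[ray("scene",(243.4,244.5)),ray("side",(175.2,294.5)),ray("wrist",(145.5,220.2),W1),ray("wrist",(203.3,263.8),W2)]
print(tri(rs)); print(tri(rs[2:])); print(tri(rs[:2]+rs[3:]))
for z in (119,122,125): print(onz("wrist",(203.3,263.8),z,W2))
print(W2[1][:3,3]); st()
E
```

```text
(array([ 564.61329891, -120.89175586,  120.82247264]), [7.766100499234869, 2.8097423093403915, 3.6497143605132796, 4.511347427736744])
(array([ 568.58574887, -120.51887227,  122.07151288]), [1.7286982195619118, 1.7286982195619867])
(array([ 563.18319329, -121.90720864,  120.30862825]), [6.853730605162756, 1.9392406204172854, 5.600336801016469])
[ 568.63424026 -122.01450484  119.        ]
[ 569.51111763 -121.98818229  122.        ]
[ 570.387995   -121.96185975  125.        ]
[ 639.68786248 -119.88158175  362.09085276]
t 7.0 p [ 571.5 -115.8  187.7] yaz -95.0 tilt z [ 0.02   0.007 -1.   ] F [ 0.1 -0.7 -0.1] w 35.4 q [-0.31  0.66  0.76  1.76 -0.57  0.94 -0.96]
```

servo_tool([
  {"offset": [-0.03, 0.1, 0.55], "rotation": [0, -0.1, 0], "gripper": 0.25},
  {"offset": [-0.03, 0.08, 0.7], "rotation": [0, -0.1, 0], "gripper": 0.25},
  {"offset": [0, 0, 0.7], "rotation": [0, -0.08, 0], "gripper": 0.25},
  {"offset": [0, 0, 0.5], "rotation": [0, 0, 0], "gripper": 0.25},
  {"offset": [0, 0, 0.25], "rotation": [0, 0, 0], "gripper": 0.25},
  {"offset": [0, 0, 0], "rotation": [0, 0, 0], "gripper": 0.25},
])

```text
time_s: 7.5
eef_pos: [574.8, -126.6, 113.7]
tool_rot: [-3.135, 0.144, -0.026]
ft_force: [-0.8, 0.2, 0.4]
width: 35.4
```

```bash
python3 - <<'E'
from look import *
st(); look('3',["shutter_handle"]); st()
E
```

```text
t 7.5 p [ 574.8 -126.6  113.7] yaz -95.3 tilt z [ 0.017  0.003 -1.   ] F [-0.8  0.2  0.4] w 35.4 q [-0.24  0.75  0.69  1.81 -0.66  0.8  -0.88]
wrist shutter_handle []
t 7.6 p [ 575.7 -127.   115. ] yaz -95.2 tilt z [ 0.019  0.002 -1.   ] F [-0.1  0.5  0. ] w 35.0 q [-0.24  0.75  0.69  1.81 -0.66  0.8  -0.88]
```

View pics/wrist3.png

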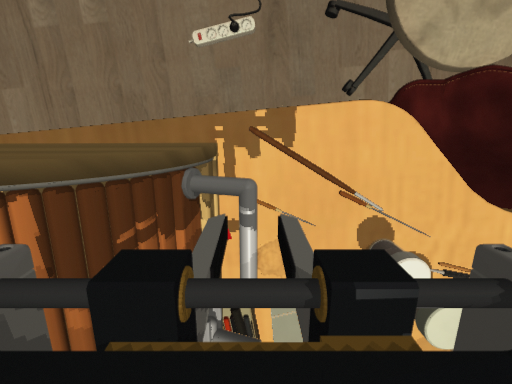

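The bar at column 250 runs between the two fingertips (about columns 222 and 285), clear of the posts. I'll lower 10 mm and close.

servo_tool([
  {"offset": [-0.1, -0.1, 0.3], "rotation": [0, 0, 0], "gripper": 0.25},
  {"offset": [0, -0.05, 0.1], "rotation": [0, 0, 0], "gripper": 1},
  {"offset": [0, 0, 0], "rotation": [0, 0, 0], "gripper": 1},
  {"offset": [0, 0, 0], "rotation": [0, 0, 0], "gripper": 1},
  {"offset": [0, 0, 0], "rotation": [0, 0, 0], "gripper": 1},
])

```text
time_s: 8.02
eef_pos: [575.2, -123.2, 105.7]
tool_rot: [-3.138, 0.144, -0.04]
ft_force: [-1.9, -7.1, -1.4]
width: 12.2
```

```bash
python3 - <<'E'
from h import *
st()
E
```

```text
t 8.02 p [ 575.2 -123.2  105.7] yaz -95.2 tilt z [ 0.025 -0.001 -1.   ] F [-1.9 -7.1 -1.4] w 12.2 q [-0.24  0.76  0.68  1.83 -0.67  0.77 -0.87]
```

```bash
cat > arc.py <<'E'
from h import *
import sys
def arc(th1,n,C=(535.6,32.1),yaw=84.1,g=1,r=160,off=18.8):
    s=robot.sense(); p=np.array(s["eef_pos"]); R=Ro.from_rotvec(s["tool_rot"]).as_matrix()
    ex=np.array([np.cos(np.radians(yaw)),np.sin(np.radians(yaw)),0])
    q=p-R[:,2]*off; dx=(q[:2]-np.array(C))@ex[:2]; dz=q[2]-70
    th0=np.arctan2(dz,-dx); print('theta',round(np.degrees(th0),2),'r',round(np.hypot(dx,dz),1))
    ths=np.linspace(th0,np.radians(th1),n+1)
    pts=[ex*(-r*np.cos(t))+np.array([0,0,1])*r*np.sin(t) for t in ths]
    pts[0]=ex*dx+np.array([0,0,dz])
    show([(np.round(R.T@(b-a)/30,2).tolist(),0) for a,b in zip(pts,pts[1:])],g)
E
python3 -c "
from arc import *
arc(62,12)"
```

```text
theta 19.92 r 160.1
{"offset":[0.01,-0.12,-0.3],"rotation":[0,0,0],"gripper":1},{"offset":[0.01,-0.14,-0.29],"rotation":[0,0,0],"gripper":1},{"offset":[0.01,-0.16,-0.29],"rotation":[0,0,0],"gripper":1},{"offset":[0.01,-0.17,-0.28],"rotation":[0,0,0],"gripper":1},{"offset":[0.01,-0.19,-0.26],"rotation":[0,0,0],"gripper":1},{"offset":[0.01,-0.21,-0.25],"rotation":[0,0,0],"gripper":1},{"offset":[0.01,-0.22,-0.24],"rotation":[0,0,0],"gripper":1},{"offset":[0.01,-0.24,-0.23],"rotation":[0,0,0],"gripper":1},{"offset":[0.01,-0.25,-0.21],"rotation":[0,0,0],"gripper":1},{"offset":[0.01,-0.26,-0.19],"rotation":[0,0,0],"gripper":1},{"offset":[0.01,-0.27,-0.18],"rotation":[0,0,0],"gripper":1},{"offset":[0.01,-0.28,-0.16],"rotation":[0,0,0],"gripper":1}
```

servo_tool([
  {"offset": [0.01, -0.12, -0.3], "rotation": [0, 0, 0], "gripper": 1},
  {"offset": [0.01, -0.14, -0.29], "rotation": [0, 0, 0], "gripper": 1},
  {"offset": [0.01, -0.16, -0.29], "rotation": [0, 0, 0], "gripper": 1},
  {"offset": [0.01, -0.17, -0.28], "rotation": [0, 0, 0], "gripper": 1},
  {"offset": [0.01, -0.19, -0.26], "rotation": [0, 0, 0], "gripper": 1},
])

```text
time_s: 8.43
eef_pos: [577.1, -100.1, 150.1]
tool_rot: [3.135, -0.146, 0.036]
ft_force: [0.2, -1.7, -5.0]
width: 10.7
```

```bash
python3 -c "
from arc import *
st();arc(75,12)"
```

```text
t 8.43 p [ 577.1 -100.1  150.1] yaz -95.3 tilt z [ 0.023 -0.004 -1.   ] F [ 0.2 -1.7 -5. ] w 10.7 q [-0.32  0.7   0.74  1.8  -0.61  0.86 -0.96]
theta 37.87 r 161.1
{"offset":[0.01,-0.21,-0.2],"rotation":[0,0,0],"gripper":1},{"offset":[0.01,-0.19,-0.21],"rotation":[0,0,0],"gripper":1},{"offset":[0.01,-0.21,-0.2],"rotation":[0,0,0],"gripper":1},{"offset":[0.01,-0.22,-0.19],"rotation":[0,0,0],"gripper":1},{"offset":[0.01,-0.23,-0.18],"rotation":[0,0,0],"gripper":1},{"offset":[0.01,-0.24,-0.17],"rotation":[0,0,0],"gripper":1},{"offset":[0.01,-0.24,-0.15],"rotation":[0,0,0],"gripper":1},{"offset":[0.01,-0.25,-0.14],"rotation":[0,0,0],"gripper":1},{"offset":[0.01,-0.26,-0.13],"rotation":[0,0,0],"gripper":1},{"offset":[0.01,-0.27,-0.11],"rotation":[0,0,0],"gripper":1},{"offset":[0.0,-0.27,-0.1],"rotation":[0,0,0],"gripper":1},{"offset":[0.0,-0.28,-0.08],"rotation":[0,0,0],"gripper":1}
```

servo_tool([
  {"offset": [0, -0.2, -0.2], "rotation": [0, 0, 0], "gripper": 1},
  {"offset": [0, -0.19, -0.21], "rotation": [0, 0, 0], "gripper": 1},
  {"offset": [0, -0.21, -0.2], "rotation": [0, 0, 0], "gripper": 1},
  {"offset": [0, -0.22, -0.19], "rotation": [0, 0, 0], "gripper": 1},
  {"offset": [0, -0.23, -0.18], "rotation": [0, 0, 0], "gripper": 1},
  {"offset": [0, -0.24, -0.17], "rotation": [0, 0, 0], "gripper": 1},
])

```text
time_s: 8.93
eef_pos: [580.8, -58.5, 190.1]
tool_rot: [3.132, -0.145, 0.041]
ft_force: [1.9, -1.9, -7.2]
width: 11.2
```

```bash
python3 -c "
from arc import *
st();arc(107,13); save('wrist','w4.png')"
```

```text
t 8.93 p [580.8 -58.5 190.1] yaz -95.3 tilt z [ 0.026 -0.007 -1.   ] F [ 1.9 -1.9 -7.2] w 11.2 q [-0.43  0.66  0.79  1.77 -0.57  0.93 -1.07]
theta 58.42 r 163.0
{"offset":[0.01,-0.35,-0.09],"rotation":[0,0,0],"gripper":1},{"offset":[0.01,-0.31,-0.15],"rotation":[0,0,0],"gripper":1},{"offset":[0.01,-0.32,-0.13],"rotation":[0,0,0],"gripper":1},{"offset":[0.01,-0.33,-0.11],"rotation":[0,0,0],"gripper":1},{"offset":[0.01,-0.34,-0.09],"rotation":[0,0,0],"gripper":1},{"offset":[0.01,-0.34,-0.07],"rotation":[0,0,0],"gripper":1},{"offset":[0.0,-0.34,-0.05],"rotation":[0,0,0],"gripper":1},{"offset":[0.0,-0.35,-0.02],"rotation":[0,0,0],"gripper":1},{"offset":[0.0,-0.35,-0.0],"rotation":[0,0,0],"gripper":1},{"offset":[0.0,-0.35,0.02],"rotation":[0,0,0],"gripper":1},{"offset":[0.0,-0.34,0.04],"rotation":[0,0,0],"gripper":1},{"offset":[0.0,-0.34,0.07],"rotation":[0,0,0],"gripper":1},{"offset":[0.0,-0.34,0.09],"rotation":[0,0,0],"gripper":1}
```

View pics/w4.png

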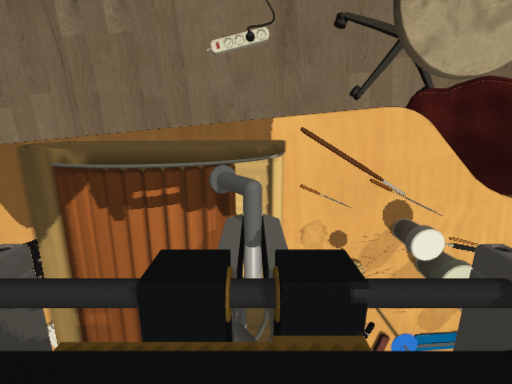

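The bar (250,215) is held between the fingers and the shutter is following. I'll carry on.

servo_tool([
  {"offset": [-0.03, -0.3, -0.11], "rotation": [0, 0, 0], "gripper": 1},
  {"offset": [-0.03, -0.3, -0.14], "rotation": [0, 0, 0], "gripper": 1},
  {"offset": [-0.03, -0.32, -0.12], "rotation": [0, 0, 0], "gripper": 1},
  {"offset": [-0.02, -0.33, -0.1], "rotation": [0, 0, 0], "gripper": 1},
  {"offset": [-0.02, -0.34, -0.08], "rotation": [0, 0, 0], "gripper": 1},
  {"offset": [-0.02, -0.34, -0.06], "rotation": [0, 0, 0], "gripper": 1},
  {"offset": [0, -0.34, -0.03], "rotation": [0, 0, 0], "gripper": 1},
])

```text
time_s: 9.57
eef_pos: [586.9, 8.2, 215.8]
tool_rot: [3.122, -0.15, 0.062]
ft_force: [-0.6, -5.2, 5.3]
width: 11.2
```

```bash
python3 -c "
from arc import *
st();arc(107,8)"
```

```text
t 9.57 p [586.9   8.2 215.8] yaz -95.5 tilt z [ 0.039 -0.017 -0.999] F [-0.6 -5.2  5.3] w 11.2 q [-0.58  0.63  0.83  1.74 -0.54  0.97 -1.21]
theta 83.69 r 165.6
{"offset":[-0.0,-0.29,0.16],"rotation":[0,0,0],"gripper":1},{"offset":[0.0,-0.27,-0.01],"rotation":[0,0,0],"gripper":1},{"offset":[0.0,-0.27,0.0],"rotation":[0,0,0],"gripper":1},{"offset":[0.0,-0.27,0.01],"rotation":[0,0,0],"gripper":1},{"offset":[0.0,-0.27,0.03],"rotation":[0,0,0],"gripper":1},{"offset":[0.0,-0.27,0.04],"rotation":[0,0,0],"gripper":1},{"offset":[-0.0,-0.27,0.06],"rotation":[0,0,0],"gripper":1},{"offset":[-0.0,-0.26,0.07],"rotation":[0,0,0],"gripper":1}
```

servo_tool([
  {"offset": [0, -0.28, 0.1], "rotation": [0, 0, 0], "gripper": 1},
  {"offset": [0, -0.27, 0.04], "rotation": [0, 0, 0], "gripper": 1},
  {"offset": [0, -0.27, 0.02], "rotation": [0, 0, 0], "gripper": 1},
  {"offset": [0, -0.27, 0.03], "rotation": [0, 0, 0], "gripper": 1},
  {"offset": [0, -0.27, 0.04], "rotation": [0, 0, 0], "gripper": 1},
])

```text
time_s: 9.98
eef_pos: [591.1, 51.3, 215.1]
tool_rot: [3.123, -0.15, 0.066]
ft_force: [1.0, -3.3, 2.7]
width: 10.8
```

```bash
python3 -c "
from arc import *
st();arc(107,3)"
```

```text
t 9.98 p [591.1  51.3 215.1] yaz -95.5 tilt z [ 0.042 -0.016 -0.999] F [ 1.  -3.3  2.7] w 10.8 q [-0.65  0.65  0.84  1.73 -0.55  0.98 -1.28]
theta 98.69 r 165.7
{"offset":[-0.01,-0.23,0.23],"rotation":[0,0,0],"gripper":1},{"offset":[-0.0,-0.25,0.05],"rotation":[0,0,0],"gripper":1},{"offset":[-0.0,-0.25,0.07],"rotation":[0,0,0],"gripper":1}
```

servo_tool([
  {"offset": [0, -0.2, 0.1], "rotation": [0, 0, 0], "gripper": 1},
  {"offset": [0, -0.2, 0.07], "rotation": [0, 0, 0], "gripper": 1},
  {"offset": [0, -0.2, 0.05], "rotation": [0, 0, 0], "gripper": 1},
  {"offset": [0, -0.15, 0.03], "rotation": [0, 0, 0], "gripper": 1},
])

```text
time_s: 10.32
eef_pos: [592.4, 64.5, 211.9]
tool_rot: [3.107, -0.154, 0.066]
ft_force: [-1.5, -9.4, 6.7]
width: 10.6
```

```bash
python3 -c "
from arc import *
st();arc(107,3)"
```

```text
t 10.32 p [592.4  64.5 211.9] yaz -95.7 tilt z [ 0.041 -0.032 -0.999] F [-1.5 -9.4  6.7] w 10.6 q [-0.68  0.66  0.84  1.72 -0.55  0.97 -1.32]
theta 103.49 r 165.3
{"offset":[-0.01,-0.07,0.2],"rotation":[0,0,0],"gripper":1},{"offset":[-0.0,-0.11,0.03],"rotation":[0,0,0],"gripper":1},{"offset":[-0.0,-0.11,0.03],"rotation":[0,0,0],"gripper":1}
```

servo_tool([
  {"offset": [0, -0.25, 0.03], "rotation": [0, 0, 0], "gripper": 1},
  {"offset": [0, -0.3, 0.0], "rotation": [0, 0, 0], "gripper": 1},
  {"offset": [0, -0.3, 0.0], "rotation": [0, 0, 0], "gripper": 1},
])

```text
time_s: 10.57
eef_pos: [592.3, 64.1, 212.0]
tool_rot: [3.07, -0.177, 0.064]
ft_force: [-0.3, -19.4, 1.6]
width: 11.1
```

```bash
python3 -c "
from arc import *
st();arc(107,3)"
```

```text
t 10.57 p [592.3  64.1 212. ] yaz -96.7 tilt z [ 0.037 -0.068 -0.997] F [ -0.3 -19.4   1.6] w 11.1 q [-0.71  0.67  0.87  1.71 -0.52  0.98 -1.36]
theta 103.61 r 165.3
{"offset":[-0.01,-0.07,0.19],"rotation":[0,0,0],"gripper":1},{"offset":[-0.0,-0.1,0.02],"rotation":[0,0,0],"gripper":1},{"offset":[-0.0,-0.1,0.02],"rotation":[0,0,0],"gripper":1}
```

The end stop is reached: at 19 N the handle angle stays at 103.6°. I'll relax, open and rise.

servo_tool([
  {"offset": [0, 0, 0], "rotation": [0, 0, 0], "gripper": 0.2},
  {"offset": [0, 0, 0], "rotation": [0, 0, 0], "gripper": 0.2},
  {"offset": [0, 0, 0], "rotation": [0, 0, 0], "gripper": 0.2},
  {"offset": [0, 0, -0.4], "rotation": [0.3, -0.2, 0], "gripper": 0.2},
  {"offset": [0, 0, -0.8], "rotation": [0.3, -0.2, 0], "gripper": 0.2},
  {"offset": [0, 0, -0.8], "rotation": [0.3, -0.2, 0], "gripper": 0.2},
  {"offset": [0, 0, -0.6], "rotation": [0, 0, 0], "gripper": 0.2},
  {"offset": [0, 0, 0], "rotation": [0, 0, 0], "gripper": 0.2},
])

```text
time_s: 11.23
eef_pos: [583.0, 82.4, 284.7]
tool_rot: [-3.121, 0.166, 0.037]
ft_force: [0.2, 0.6, 0.1]
width: 37.8
```

```bash
python3 - <<'E'
from look import *
st(); look('5',["shutter_handle","bolt_knob","keeper","bolt_tip","cabinet_floor"],("wrist","scene","side")); st()
E
```

```text
t 11.23 p [583.   82.4 284.7] yaz -96.1 tilt z [-0.023  0.018 -1.   ] F [0.2 0.6 0.1] w 37.8 q [-0.68  0.6   0.87  1.58 -0.5   1.21 -1.38]
wrist shutter_handle []
wrist bolt_knob [([274.3, 269.3], 0.72)]
wrist keeper [([311.3, 277.1], 0.79)]
wrist bolt_tip []
wrist cabinet_floor [([192.5, 331.3], 0.92)]
scene shutter_handle [([254.0, 335.8], 0.72)]
scene bolt_knob [([222.8, 345.5], 0.5)]
scene keeper [([202.2, 354.5], 0.75)]
scene bolt_tip [([216.8, 351.3], 0.62), ([254.8, 335.7], 0.24)]
scene cabinet_floor [([257.4, 291.1], 0.86)]
side shutter_handle [([112.4, 272.0], 0.83)]
side bolt_knob [([251.9, 290.0], 0.73), ([115.0, 245.9], 0.59), ([126.6, 222.7], 0.47)]
side keeper [([127.7, 224.5], 0.68)]
side bolt_tip [([126.8, 231.7], 0.5)]
side cabinet_floor [([176.4, 265.1], 0.91), ([113.0, 248.7], 0.49), ([125.8, 224.3], 0.23)]
t 12.13 p [581.6  80.5 282. ] yaz -96.2 tilt z [-0.027  0.014 -1.   ] F [-0.7  0.1  0.1] w 37.0 q [-0.68  0.61  0.87  1.59 -0.5   1.21 -1.38]
```

View pics/wrist5.png

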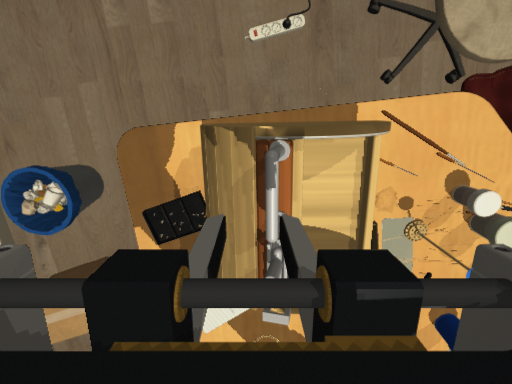

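View pics/scene5.png

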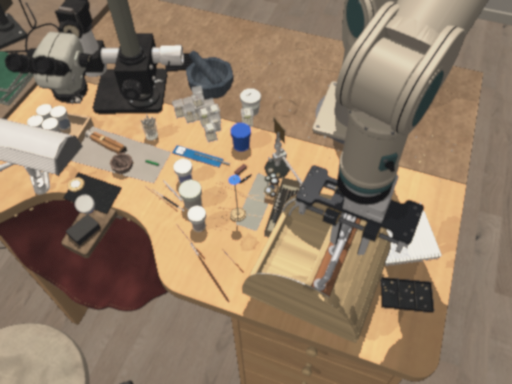

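The scene picture shows the shutter up and back, with the inside of the cabinet open. In the wrist picture the handle is at (275,190) and the knob is hidden behind the gripper at about (269,274). I'll move along to the knob and look.

servo_tool([
  {"offset": [-0.5, 0.1, 0], "rotation": [-0.05, 0.1, 0], "gripper": 0.2},
  {"offset": [-0.7, 0.1, 0], "rotation": [-0.05, 0.1, 0], "gripper": 0.2},
  {"offset": [-0.7, 0.1, 0], "rotation": [-0.05, 0.1, 0], "gripper": 0.2},
  {"offset": [-0.5, 0.1, 0.2], "rotation": [0, 0.1, 0], "gripper": 0.2},
  {"offset": [-0.2, 0, 0.2], "rotation": [0, 0, 0], "gripper": 0.2},
  {"offset": [0, 0, 0], "rotation": [0, 0, 0], "gripper": 0.2},
])

```text
time_s: 12.63
eef_pos: [500.2, 76.0, 270.3]
tool_rot: [3.137, -0.17, 0.004]
ft_force: [0.6, 0.3, 0.2]
width: 37.5
```

```bash
python3 - <<'E'
from look import *
st(); look('6',["bolt_knob","keeper","bolt_tip"]); st()
E
```

```text
t 12.63 p [500.2  76.  270.3] yaz -96.2 tilt z [ 0.002 -0.    -1.   ] F [0.6 0.3 0.2] w 37.5 q [-0.83  0.48  0.93  1.84 -0.44  1.04 -1.4 ]
wrist bolt_knob [([199.9, 255.5], 0.77), ([149.7, 458.3], 0.27)]
wrist keeper [([256.4, 264.3], 0.91)]
wrist bolt_tip [([243.4, 264.3], 0.72)]
t 12.83 p [503.3  75.5 271.3] yaz -96.2 tilt z [ 0.006 -0.002 -1.   ] F [-0.2  0.4 -0.7] w 37.6 q [-0.83  0.48  0.93  1.84 -0.44  1.04 -1.4 ]
```

View pics/wrist6.png

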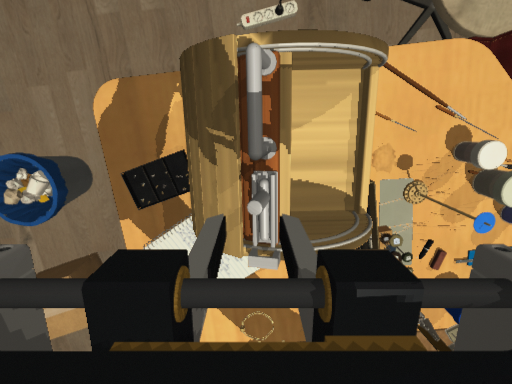

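```bash
python3 - <<'E'
from h import *; import pickle
L=pickle.load(open('look6.pkl','rb'));W=L["wrist"]; L5=pickle.load(open('look5.pkl','rb'))
for z in (221,227): print(onz("wrist",(199.9,255.5),z,W))
print('keeper',onz("wrist",(256.4,264.3),194,W),'tip',onz("wrist",(243.4,264.3),190,W))
print(tri([ray("wrist",(199.9,255.5),W),ray("scene",(222.8,345.5)),ray("side",(115,245.9))]))
print(tri([ray("wrist",(256.4,264.3),W),ray("scene",(202.2,354.5)),ray("side",(127.7,224.5))]))
print(tri([ray("wrist",(243.4,264.3),W),ray("scene",(216.8,351.3)),ray("side",(126.8,231.7))]))
p=onz("wrist",(199.9,255.5),221,W)
print(proj("wrist",np.array([p,[500,76,251]]),W))
E
```

```text
[505.78271469  73.05136496 221.        ]
[507.51489813  72.93530799 227.        ]
keeper [437.0105061   70.99565677 194.        ] tip [449.52624909  69.58883868 190.        ]
(array([501.74077637,  69.89505582, 221.31759299]), [5.0820348044131896, 4.63576882899686, 3.285010840923406])
(array([433.17730984,  70.37542426, 193.84874784]), [3.3788270031638996, 3.089351272194753, 0.5235337006210972])
(array([455.56620849,  71.17253802, 190.45396109]), [5.504505000877102, 6.41809238804325, 1.6409277979977146])
[[199.9        255.5       ]
 [218.36240755 252.92457864]]
```

The knob is at (256,200), standing clear. Its plane intersection gives (505,73,221), matching the text's pose. I'll lower onto it and grip.

servo_tool([
  {"offset": [0.04, 0.05, 0.4], "rotation": [0, -0.1, 0], "gripper": 0.2},
  {"offset": [0, 0.05, 0.6], "rotation": [0, 0, 0], "gripper": 0.2},
  {"offset": [0, 0, 0.55], "rotation": [0, 0, 0], "gripper": 0.2},
  {"offset": [0, 0, 0.3], "rotation": [0, 0, 0], "gripper": 0.2},
  {"offset": [0, 0, 0.1], "rotation": [0, 0, 0], "gripper": 0.2},
  {"offset": [0, 0, 0], "rotation": [0, 0, 0], "gripper": 0.2},
])

```text
time_s: 13.33
eef_pos: [509.4, 70.6, 208.6]
tool_rot: [3.134, -0.171, 0.004]
ft_force: [-0.2, 0.7, -0.1]
width: 37.8
```

```bash
python3 - <<'E'
from look import *
st(); look('7',["bolt_knob"]); st()
E
```

```text
t 13.33 p [509.4  70.6 208.6] yaz -96.2 tilt z [ 0.002 -0.003 -1.   ] F [-0.2  0.7 -0.1] w 37.8 q [-0.75  0.56  0.86  1.9  -0.53  0.92 -1.32]
wrist bolt_knob [([245.5, 251.0], 0.59)]
t 13.43 p [509.8  70.7 209.6] yaz -96.2 tilt z [ 0.004 -0.003 -1.   ] F [ 0.3 -1.4  0.4] w 37.8 q [-0.75  0.56  0.86  1.9  -0.53  0.92 -1.32]
```

View pics/wrist7.png

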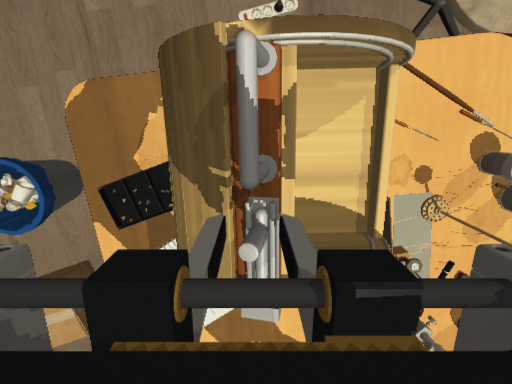

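servo_tool([
  {"offset": [-0.15, 0, 0], "rotation": [0, 0, 0], "gripper": 0.2},
  {"offset": [0, 0, 0], "rotation": [0, 0, 0], "gripper": 1},
  {"offset": [0, 0, 0], "rotation": [0, 0, 0], "gripper": 1},
  {"offset": [0, 0, 0], "rotation": [0, 0, 0], "gripper": 1},
  {"offset": [0, 0, 0], "rotation": [0, 0, 0], "gripper": 1},
])

```text
time_s: 13.85
eef_pos: [506.4, 70.9, 211.9]
tool_rot: [3.135, -0.17, 0.013]
ft_force: [0.3, 0.2, -5.0]
width: 16.2
```

```bash
python3 - <<'E'
from look import *
st()
E
```

```text
t 13.85 p [506.4  70.9 211.9] yaz -96.2 tilt z [ 0.008 -0.003 -1.   ] F [ 0.3  0.2 -5. ] w 16.2 q [-0.76  0.55  0.87  1.91 -0.53  0.91 -1.32]
```

servo_tool([
  {"offset": [-0.2, 0, 0], "rotation": [0, 0, 0], "gripper": 1},
  {"offset": [-0.2, 0, 0], "rotation": [0, 0, 0], "gripper": 1},
  {"offset": [-0.2, 0, 0], "rotation": [0, 0, 0], "gripper": 1},
  {"offset": [-0.2, 0, 0], "rotation": [0, 0, 0], "gripper": 1},
])

```text
time_s: 14.18
eef_pos: [483.8, 72.8, 211.9]
tool_rot: [3.132, -0.169, 0.022]
ft_force: [1.6, -0.3, -2.6]
width: 16.1
```

```bash
python3 - <<'E'
from look import *
st()
E
```

```text
t 14.18 p [483.8  72.8 211.9] yaz -96.2 tilt z [ 0.014 -0.005 -1.   ] F [ 1.6 -0.3 -2.6] w 16.1 q [-0.81  0.52  0.88  1.97 -0.51  0.87 -1.33]
```

servo_tool([
  {"offset": [-0.2, 0, 0], "rotation": [0, 0, 0], "gripper": 1},
  {"offset": [-0.2, 0, 0], "rotation": [0, 0, 0], "gripper": 1},
  {"offset": [-0.2, 0, 0], "rotation": [0, 0, 0], "gripper": 1},
])

```text
time_s: 14.43
eef_pos: [474.8, 71.6, 213.3]
tool_rot: [3.126, -0.172, 0.06]
ft_force: [15.6, -3.2, -14.7]
width: 15.5
```

```bash
python3 - <<'E'
from look import *
st()
E
```

```text
t 14.43 p [474.8  71.6 213.3] yaz -96.3 tilt z [ 0.038 -0.013 -0.999] F [ 15.6  -3.2 -14.7] w 15.5 q [-0.84  0.49  0.9   2.01 -0.51  0.83 -1.34]
```

It travelled 31.6 mm and then met 16 N, which should be the end stop. I'll release, rise and check.

servo_tool([
  {"offset": [0, 0, 0], "rotation": [0, 0, 0], "gripper": 0.2},
  {"offset": [0, 0, 0], "rotation": [0, 0, 0], "gripper": 0.2},
  {"offset": [0, 0, -0.1], "rotation": [0, 0, 0], "gripper": 0.2},
  {"offset": [0, 0, -0.7], "rotation": [0, -0.2, 0], "gripper": 0.2},
  {"offset": [-0.4, 0, -0.8], "rotation": [0, -0.2, 0], "gripper": 0.2},
  {"offset": [-0.4, 0, -0.5], "rotation": [0, 0, 0], "gripper": 0.2},
  {"offset": [0, 0, 0], "rotation": [0, 0, 0], "gripper": 0.2},
])

```text
time_s: 15.02
eef_pos: [441.6, 76.1, 278.1]
tool_rot: [3.13, -0.175, -0.004]
ft_force: [0.3, 0.1, -0.1]
width: 37.7
```

```bash
python3 - <<'E'
from look import *
st(); look('8',["bolt_knob","keeper","bolt_tip","shutter_handle"]); st()
L=pickle.load(open('look8.pkl','rb'));W=L["wrist"]
for t,z in (("bolt_knob",221),("keeper",194),("bolt_tip",194),("shutter_handle",225)):
  for q,c in L["wrist",t]: print(t,onz("wrist",q,z,W))
im=cv2.imread('pics/wrist8.png'); cv2.imwrite('pics/wrist8z.png',cv2.resize(im[130:330,180:340],None,fx=4,fy=3))
im=save('side','side8.png'); im=cv2.imread('pics/side8.png');cv2.imwrite('pics/side8z.png',cv2.resize(im[90:200,190:330],None,fx=5,fy=5))
E
```

```text
t 15.02 p [441.6  76.1 278.1] yaz -96.4 tilt z [-0.003 -0.006 -1.   ] F [ 0.3  0.1 -0.1] w 37.7 q [-0.96  0.38  1.    1.96 -0.38  1.   -1.46]
wrist bolt_knob [([171.2, 249.9], 0.89)]
wrist keeper [([199.8, 258.0], 0.87)]
wrist bolt_tip [([112.9, 461.4], 0.16)]
wrist shutter_handle [([25.0, 248.1], 0.83)]
t 15.27 p [442.4  76.  275.4] yaz -96.4 tilt z [-0.005 -0.009 -1.   ] F [-0.1  0.2  0.4] w 37.5 q [-0.96  0.39  1.    1.96 -0.38  1.   -1.46]
bolt_knob [471.20688424  74.98349489 221.        ]
keeper [436.52479732  70.85118067 194.        ]
bolt_tip [ 498.68219684 -125.97244896  194.        ]
shutter_handle [583.52081529  63.45683565 225.        ]
```

View pics/wrist8z.png

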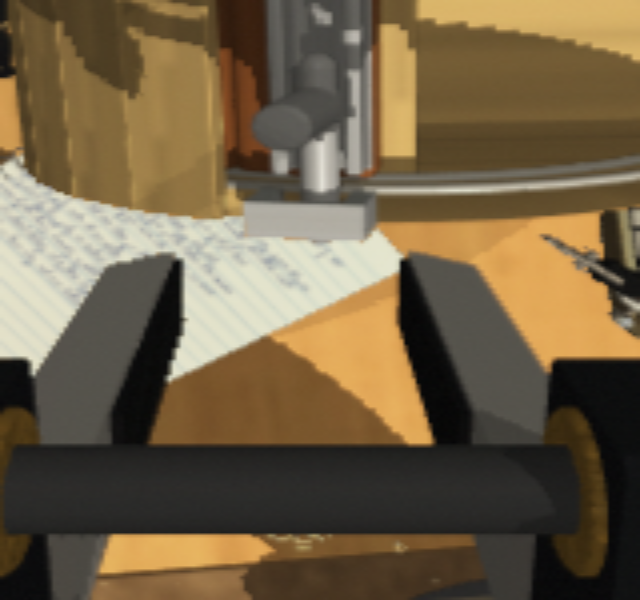

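View pics/side8z.png

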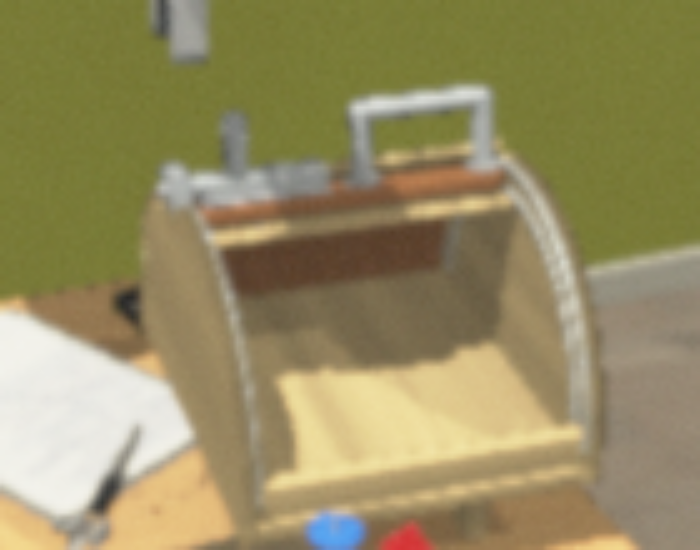

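The bolt shows through the keeper, its tip just past the far side (318,238 in the zoomed picture). The knob-to-keeper distance is 35 mm, against 36 mm expected when fully across. Next I'll go to the jars.

```bash
python3 - <<'E'
from h import *
show(plan([420,-265,270],-52.3,15),-1)
E
```

```text
az0 -96.4 p0 [442.4  75.9 275.4] d 44.1
{"offset":[0.03,0.76,0.01],"rotation":[0,0,-0.73],"gripper":-1},{"offset":[-0.0,0.76,0.01],"rotation":[0,0,-0.73],"gripper":-1},{"offset":[-0.04,0.76,0.01],"rotation":[0,0,-0.73],"gripper":-1},{"offset":[-0.08,0.75,0.01],"rotation":[0,0,-0.73],"gripper":-1},{"offset":[-0.12,0.75,0.01],"rotation":[0,0,-0.73],"gripper":-1},{"offset":[-0.16,0.74,0.01],"rotation":[0,0,-0.73],"gripper":-1},{"offset":[-0.2,0.73,0.01],"rotation":[0,0,-0.73],"gripper":-1},{"offset":[-0.23,0.72,0.01],"rotation":[0,0,-0.73],"gripper":-1},{"offset":[-0.27,0.71,0.01],"rotation":[0,0,-0.73],"gripper":-1},{"offset":[-0.31,0.69,0.01],"rotation":[0,0,-0.73],"gripper":-1},{"offset":[-0.34,0.68,0.01],"rotation":[0,0,-0.73],"gripper":-1},{"offset":[-0.38,0.66,0.01],"rotation":[0,0,-0.73],"gripper":-1},{"offset":[-0.41,0.64,0.01],"rotation":[0,0,-0.73],"gripper":-1},{"offset":[-0.44,0.62,0.01],"rotation":[0,0,-0.73],"gripper":-1},{"offset":[-0.47,0.59,0.01],"rotation":[0,0,-0.73],"gripper":-1}
```

servo_tool([
  {"offset": [0.03, 0.4, -0.1], "rotation": [0, 0, -0.7], "gripper": -1},
  {"offset": [0.0, 0.76, -0.1], "rotation": [0, 0, -0.7], "gripper": -1},
  {"offset": [-0.04, 0.76, 0.0], "rotation": [0, 0, -0.7], "gripper": -1},
  {"offset": [-0.08, 0.75, 0.0], "rotation": [0, 0, -0.7], "gripper": -1},
  {"offset": [-0.12, 0.75, 0.0], "rotation": [0, 0, -0.7], "gripper": -1},
  {"offset": [-0.16, 0.74, 0.0], "rotation": [0, 0, -0.7], "gripper": -1},
  {"offset": [-0.2, 0.73, 0.0], "rotation": [0, 0, -0.7], "gripper": -1},
  {"offset": [-0.23, 0.72, 0.0], "rotation": [0, 0, -0.7], "gripper": -1},
  {"offset": [-0.27, 0.71, 0.0], "rotation": [0, 0, -0.7], "gripper": -1},
  {"offset": [-0.31, 0.69, 0.01], "rotation": [0, 0, -0.7], "gripper": -1},
  {"offset": [-0.34, 0.68, 0.01], "rotation": [0, 0, -0.7], "gripper": -1},
  {"offset": [-0.38, 0.66, 0.01], "rotation": [0, 0, -0.7], "gripper": -1},
  {"offset": [-0.41, 0.64, 0.01], "rotation": [0, 0, -0.7], "gripper": -1},
  {"offset": [-0.44, 0.62, 0.01], "rotation": [0, 0, -0.7], "gripper": -1},
  {"offset": [-0.3, 0.4, 0.01], "rotation": [0, 0, -0.7], "gripper": -1},
  {"offset": [-0.1, 0.1, 0.01], "rotation": [0, 0, -0.3], "gripper": -1},
  {"offset": [0, 0, 0], "rotation": [0, 0, 0], "gripper": -1},
])

```text
time_s: 16.73
eef_pos: [416.3, -267.5, 271.1]
tool_rot: [2.958, 1.045, -0.052]
ft_force: [-0.3, -0.3, 0.6]
width: 94.1
```

```bash
python3 - <<'E'
from look import *
st(); look('9',["big_jar","mid_jar","small_jar","dial_pin"]); st()
L=pickle.load(open('look9.pkl','rb'));W=L["wrist"]
for t in ("big_jar","mid_jar","small_jar","dial_pin"):
  for q,c in L["wrist",t]: print(t,round(c,2),onz("wrist",q,0,W))
for n,p in (("big",(430,-309.7,0)),("bigtop",(430,-309.7,62)),("mid",(366,-363.6,0)),("small",(483.6,-272.8,0))): print(n,proj("wrist",p,W))
E
```

```text
t 16.73 p [ 416.3 -267.5  271.1] yaz -51.1 tilt z [-0.03  -0.015 -0.999] F [-0.3 -0.3  0.6] w 94.1 q [-0.03  0.42  0.75  1.85 -0.29  1.01 -0.05]
wrist big_jar [([245.7, 184.0], 0.97), ([168.4, 280.2], 0.69)]
wrist mid_jar [([212.8, 276.0], 0.94)]
wrist small_jar [([124.6, 281.8], 0.6)]
wrist dial_pin [([124.5, 219.8], 0.93), ([167.8, 278.7], 0.55)]
t 16.98 p [ 417.3 -264.7  271.6] yaz -50.9 tilt z [-0.029 -0.014 -0.999] F [-0.2 -0.8  0.3] w 94.2 q [-0.03  0.42  0.75  1.85 -0.29  1.01 -0.05]
big_jar 0.97 [ 215.43933256 -267.07490434    0.        ]
big_jar 0.69 [ 434.09964759 -310.10709741    0.        ]
mid_jar 0.94 [ 369.44161484 -355.69275112    0.        ]
small_jar 0.6 [ 489.72522894 -265.94305007    0.        ]
dial_pin 0.93 [ 427.73375077 -188.83861506    0.        ]
dial_pin 0.55 [ 433.30281974 -307.50468649    0.        ]
big [[170.12595914 278.41835166]]
bigtop [[178.9317382  282.01810125]]
mid [[216.88755589 278.17209768]]
small [[130.41661271 282.5620885 ]]
```

View pics/wrist9.png

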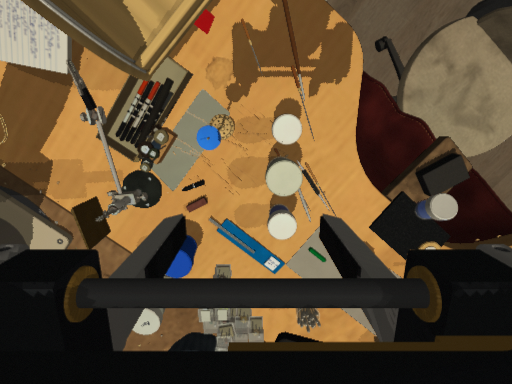

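```bash
python3 - <<'E'
from look import *
L=pickle.load(open('look9.pkl','rb'));W=L["wrist"]
im=cv2.imread('pics/wrist9.png'); g=cv2.cvtColor(im,cv2.COLOR_BGR2HSV)
m=((g[...,2]>140)&(g[...,1]<70)).astype(np.uint8)
n,lab,stt,cen=cv2.connectedComponentsWithStats(m)
for i in range(1,n):
    if stt[i,4]>300 and 240<cen[i,0]<330 and 90<cen[i,1]<250:
        cs,_=cv2.findContours((lab==i).astype(np.uint8),cv2.RETR_EXTERNAL,cv2.CHAIN_APPROX_NONE); h=cv2.convexHull(max(cs,key=len))
        e=cv2.fitEllipse(h); c=(e[0][1],e[0][0]); print(stt[i],np.round(e[0],1),np.round(e[1],1),'z62',onz("wrist",c,62,W),'z58',onz("wrist",c,58,W))
E
```

```text
[272 114  30  30 708] [286.7 128.7] [29.  30.6] z62 [ 488.07013277 -268.33634207   62.        ] z58 [ 488.17687651 -268.84276878   58.        ]
[ 266  161   45   60 1055] [292.8 190.1] [39.6 68.2] z62 [ 427.09975623 -332.96032923   62.        ] z58 [ 426.57232352 -334.13893501   58.        ]
[268 213  29  26 597] [281.9 225.7] [26.3 28.6] z62 [ 374.18497175 -357.3264432    62.        ] z58 [ 373.10715191 -358.75849035   58.        ]
```

```bash
python3 - <<'E'
from look import *
L=pickle.load(open('look9.pkl','rb'));W=L["wrist"]
im=cv2.imread('pics/wrist9.png'); g=cv2.cvtColor(im,cv2.COLOR_BGR2GRAY)
c=cv2.HoughCircles(cv2.resize(g[150:210,250:330],None,fx=4,fy=4,interpolation=cv2.INTER_CUBIC),cv2.HOUGH_GRADIENT,1.2,60,param1=120,param2=20,minRadius=56,maxRadius=90)
for x,y,r in c[0][:3]:
    q=(150+y/4-.4,250+x/4-.4); print(q,r/4,onz("wrist",q,62,W))
z=cv2.resize(im[90:250,210:340],None,fx=4,fy=3.7);cv2.imwrite('pics/w9z.png',z)
print(onz("wrist",(177.5,283.5),62,W))
for q,cc in L["wrist","big_jar"][1:]: print(onz("wrist",q,0,W))
E
```

```text
(np.float32(177.95001), np.float32(283.35)) 17.630001 [ 432.32539093 -310.2468117    62.        ]
[ 432.97023863 -309.97867769   62.        ]
[ 434.09964759 -310.10709741    0.        ]
```

View pics/w9z.png

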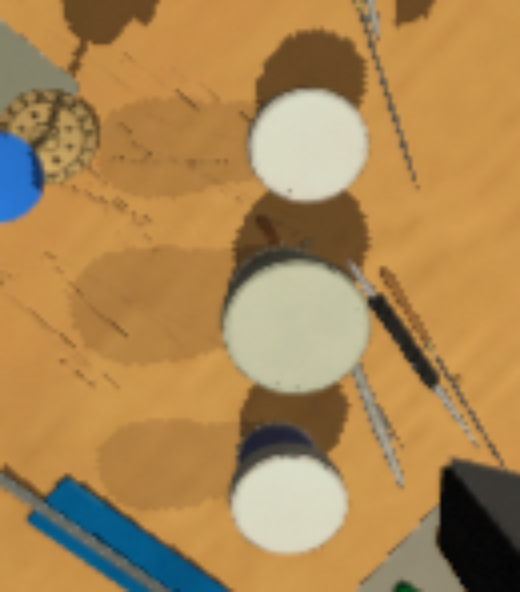

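The wrist picture shows the big greenish lid at (283,178) between the white lids at (287,129) and (282,226). That puts the jar at (432,-310), agreeing with the first measurement within 2 mm. The row lies at 38°, so the jaws go at -52°. I'll go above it first.

```bash
python3 - <<'E'
from h import *
show(plan([432.3,-310.2,110],-52.0,8),-1)
E
```

```text
az0 -50.9 p0 [ 417.3 -264.7  271.6] d -1.1
{"offset":[-0.07,0.19,0.67],"rotation":[0,0,0.03],"gripper":-1},{"offset":[-0.07,0.19,0.67],"rotation":[0,0,0.03],"gripper":-1},{"offset":[-0.07,0.19,0.67],"rotation":[0,0,0.03],"gripper":-1},{"offset":[-0.07,0.19,0.67],"rotation":[0,0,0.03],"gripper":-1},{"offset":[-0.07,0.19,0.67],"rotation":[0,0,0.03],"gripper":-1},{"offset":[-0.07,0.19,0.67],"rotation":[0,0,0.03],"gripper":-1},{"offset":[-0.07,0.19,0.67],"rotation":[0,0,0.03],"gripper":-1},{"offset":[-0.07,0.19,0.67],"rotation":[0,0,0.03],"gripper":-1}
```

servo_tool([
  {"offset": [-0.1, 0.25, 0.3], "rotation": [-0.05, 0.12, 0.1], "gripper": -1},
  {"offset": [-0.1, 0.25, 0.7], "rotation": [-0.05, 0.12, 0.1], "gripper": -1},
  {"offset": [-0.1, 0.25, 0.8], "rotation": [0, 0.12, 0.1], "gripper": -1},
  {"offset": [-0.1, 0.25, 0.8], "rotation": [0, 0.12, 0], "gripper": -1},
  {"offset": [-0.07, 0.25, 0.8], "rotation": [0, 0, 0], "gripper": -1},
  {"offset": [-0.05, 0.15, 0.8], "rotation": [0, 0, 0], "gripper": -1},
  {"offset": [0, 0.1, 0.6], "rotation": [0, 0, 0], "gripper": -1},
  {"offset": [0, 0, 0.3], "rotation": [0, 0, 0], "gripper": -1},
  {"offset": [0, 0, 0], "rotation": [0, 0, 0], "gripper": -1},
])

```text
time_s: 17.73
eef_pos: [440.4, -303.9, 113.7]
tool_rot: [-2.964, -1.039, -0.017]
ft_force: [0.7, 0.2, -0.1]
width: 93.9
```

```bash
python3 - <<'E'
from look import *
st(); ci=info("wrist"); save("wrist","w10.png"); st()
print(proj("wrist",[(432.3,-310.2,62),(432.3,-310.2,0),(488.1,-268.6,58),(374,-357.5,58)],ci))
show(plan([432.3,-310.2,35],-52.0,6),-1)
E
```

```text
t 17.73 p [ 440.4 -303.9  113.7] yaz -51.4 tilt z [ 0.01   0.004 -1.   ] F [ 0.7  0.2 -0.1] w 93.9 q [ 0.2   0.66  0.55  1.94 -0.54  0.69  0.2 ]
t 17.78 p [ 440.8 -304.1  114.5] yaz -51.3 tilt z [ 0.011  0.004 -1.   ] F [-0.3 -0.   0.5] w 94.0 q [ 0.2   0.65  0.55  1.94 -0.54  0.69  0.19]
[[217.15352123 252.0148023 ]
 [198.67065349 251.91830114]
 [137.57367849 254.71656112]
 [289.0389789  252.62926496]]
az0 -51.3 p0 [ 440.8 -304.1  114.5] d -0.7
{"offset":[-0.06,-0.0,0.44],"rotation":[0,0,0.03],"gripper":-1},{"offset":[-0.06,-0.0,0.44],"rotation":[0,0,0.03],"gripper":-1},{"offset":[-0.06,-0.0,0.44],"rotation":[0,0,0.03],"gripper":-1},{"offset":[-0.06,-0.0,0.44],"rotation":[0,0,0.03],"gripper":-1},{"offset":[-0.06,-0.0,0.44],"rotation":[0,0,0.03],"gripper":-1},{"offset":[-0.06,-0.0,0.44],"rotation":[0,0,0.03],"gripper":-1}
```

View pics/w10.png

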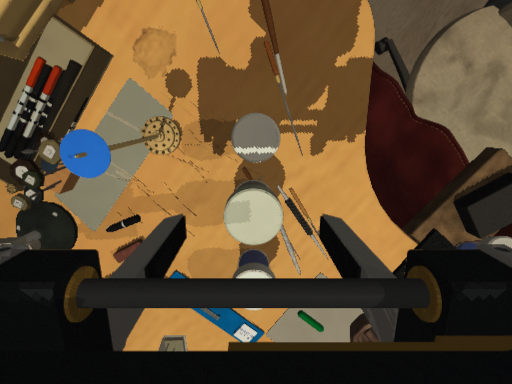

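The big lid (254,215) sits centred between the fingers, 2 px from its projection. The dial (85,153) and the other jars are clear of the fingers. I'll lower and grip.

servo_tool([
  {"offset": [-0.15, 0, 0.3], "rotation": [0, -0.1, 0.1], "gripper": -1},
  {"offset": [-0.1, 0, 0.5], "rotation": [0, -0.1, 0], "gripper": -1},
  {"offset": [-0.08, 0, 0.6], "rotation": [0, 0, 0], "gripper": -1},
  {"offset": [0, 0, 0.6], "rotation": [0, 0, 0], "gripper": -1},
  {"offset": [0, 0, 0.4], "rotation": [0, 0, 0], "gripper": -1},
  {"offset": [0, 0, 0.15], "rotation": [0, 0, 0], "gripper": -1},
  {"offset": [0, 0, 0], "rotation": [0, 0, 0], "gripper": -1},
])

```text
time_s: 18.37
eef_pos: [438.3, -312.7, 41.2]
tool_rot: [2.951, 1.028, 0.008]
ft_force: [-0.1, -0.2, -0.7]
width: 94.1
```

```bash
python3 - <<'E'
from look import *
st(); save("wrist","w11.png"); st()
E
```

```text
t 18.37 p [ 438.3 -312.7   41.2] yaz -51.6 tilt z [ 0.011 -0.014 -1.   ] F [-0.1 -0.2 -0.7] w 94.1 q [ 0.27  0.76  0.45  1.99 -0.64  0.52  0.28]
t 18.42 p [ 438.5 -312.9   41.7] yaz -51.6 tilt z [ 0.011 -0.015 -1.   ] F [0.4 0.6 0.2] w 93.7 q [ 0.27  0.76  0.45  1.99 -0.64  0.52  0.28]
```

View pics/w11.png

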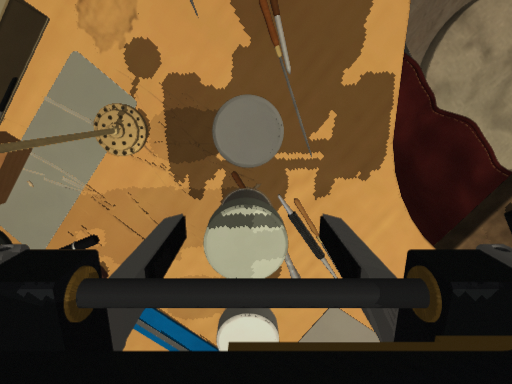

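servo_tool([
  {"offset": [-0.05, -0.12, 0.15], "rotation": [0.15, 0, 0], "gripper": -1},
  {"offset": [-0.03, -0.08, 0.08], "rotation": [0.12, 0, 0], "gripper": -1},
  {"offset": [0, 0, 0], "rotation": [0, 0, 0], "gripper": -1},
  {"offset": [0, 0, 0], "rotation": [0, 0, 0], "gripper": 1},
  {"offset": [0, 0, 0], "rotation": [0, 0, 0], "gripper": 1},
  {"offset": [0, 0, 0], "rotation": [0, 0, 0], "gripper": 1},
  {"offset": [0, 0, 0], "rotation": [0, 0, 0], "gripper": 1},
  {"offset": [0, 0, 0], "rotation": [0, 0, 0], "gripper": 1},
])

```text
time_s: 19.08
eef_pos: [434.8, -311.1, 38.0]
tool_rot: [2.963, 1.033, 0.004]
ft_force: [-0.1, 1.3, 0.8]
width: 64.0
```

```bash
python3 - <<'E'
from look import *
st(); ci=info("wrist"); save("wrist","w12.png")
p=robot.sense()
E
```

```text
t 19.08 p [ 434.8 -311.1   38. ] yaz -51.6 tilt z [ 0.004 -0.003 -1.   ] F [-0.1  1.3  0.8] w 64.0 q [ 0.28  0.77  0.44  1.99 -0.64  0.52  0.28]
```

View pics/w12.png

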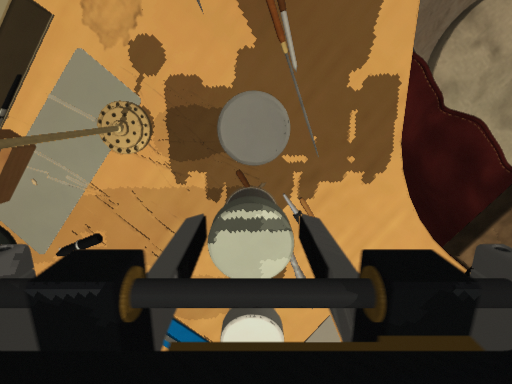

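The jar is centred between the closing fingers (251,243). I'll finish closing, then lift gently.

servo_tool([
  {"offset": [0, 0, 0], "rotation": [0, 0, 0], "gripper": 1},
  {"offset": [0, 0, 0], "rotation": [0, 0, 0], "gripper": 1},
  {"offset": [0, 0, 0], "rotation": [0, 0, 0], "gripper": 1},
  {"offset": [0, 0, 0], "rotation": [0, 0, 0], "gripper": 1},
])

```text
time_s: 19.47
eef_pos: [434.7, -310.9, 38.0]
tool_rot: [2.963, 1.033, 0.004]
ft_force: [0.4, -0.0, -0.0]
width: 53.3
```

```bash
python3 - <<'E'
from look import *
st()
E
```

```text
t 19.47 p [ 434.7 -310.9   38. ] yaz -51.6 tilt z [ 0.004 -0.002 -1.   ] F [ 0.4 -0.  -0. ] w 53.3 q [ 0.28  0.77  0.44  1.99 -0.64  0.52  0.28]
```

servo_tool([
  {"offset": [0, 0, -0.3], "rotation": [0, 0, 0], "gripper": 1},
  {"offset": [0, 0, -0.6], "rotation": [0, 0, 0], "gripper": 1},
  {"offset": [0, 0, -0.9], "rotation": [0, 0, 0], "gripper": 1},
  {"offset": [0, 0, -1], "rotation": [0, 0, 0], "gripper": 1},
  {"offset": [0, 0, -1], "rotation": [0, 0, 0], "gripper": 1},
  {"offset": [0, 0, -1], "rotation": [0, 0, 0], "gripper": 1},
  {"offset": [0, 0, -1], "rotation": [0, 0, 0], "gripper": 1},
  {"offset": [0, 0, -0.7], "rotation": [0, 0, 0], "gripper": 1},
  {"offset": [0, 0, -0.3], "rotation": [0, 0, 0], "gripper": 1},
  {"offset": [0, 0, 0], "rotation": [0, 0, 0], "gripper": 1},
])

```text
time_s: 20.3
eef_pos: [430.6, -309.5, 253.9]
tool_rot: [-2.967, -1.028, 0.002]
ft_force: [-0.2, -0.9, -1.1]
width: 52.9
```

```bash
python3 - <<'E'
from look import *
st()
show(plan([529,-34,255],-5.9,15),1)
E
```

```text
t 20.3 p [ 430.6 -309.5  253.9] yaz -51.8 tilt z [-0.002  0.001 -1.   ] F [-0.2 -0.9 -1.1] w 52.9 q [ 0.09  0.48  0.71  1.8  -0.37  1.    0.05]
az0 -51.8 p0 [ 430.6 -309.5  253.9] d 45.9
{"offset":[0.55,-0.35,-0.0],"rotation":[0,0,-0.76],"gripper":1},{"offset":[0.57,-0.32,-0.0],"rotation":[0,0,-0.76],"gripper":1},{"offset":[0.58,-0.29,-0.0],"rotation":[0,0,-0.76],"gripper":1},{"offset":[0.6,-0.25,-0.0],"rotation":[0,0,-0.76],"gripper":1},{"offset":[0.61,-0.22,-0.0],"rotation":[0,0,-0.76],"gripper":1},{"offset":[0.62,-0.19,-0.0],"rotation":[0,0,-0.76],"gripper":1},{"offset":[0.63,-0.15,-0.0],"rotation":[0,0,-0.76],"gripper":1},{"offset":[0.64,-0.12,-0.0],"rotation":[0,0,-0.76],"gripper":1},{"offset":[0.64,-0.09,-0.0],"rotation":[0,0,-0.76],"gripper":1},{"offset":[0.65,-0.05,-0.0],"rotation":[0,0,-0.76],"gripper":1},{"offset":[0.65,-0.02,-0.0],"rotation":[0,0,-0.76],"gripper":1},{"offset":[0.65,0.02,-0.0],"rotation":[0,0,-0.76],"gripper":1},{"offset":[0.65,0.05,-0.0],"rotation":[0,0,-0.76],"gripper":1},{"offset":[0.64,0.09,-0.0],"rotation":[0,0,-0.76],"gripper":1},{"offset":[0.64,0.12,-0.0],"rotation":[0,0,-0.76],"gripper":1}
```

servo_tool([
  {"offset": [0.3, -0.2, 0], "rotation": [0, 0, -0.6], "gripper": 1},
  {"offset": [0.55, -0.32, 0], "rotation": [0, 0, -0.76], "gripper": 1},
  {"offset": [0.58, -0.29, 0], "rotation": [0, 0, -0.76], "gripper": 1},
  {"offset": [0.6, -0.25, 0], "rotation": [0, 0, -0.76], "gripper": 1},
  {"offset": [0.61, -0.22, 0], "rotation": [0, 0, -0.76], "gripper": 1},
  {"offset": [0.62, -0.19, 0], "rotation": [0, 0, -0.76], "gripper": 1},
  {"offset": [0.63, -0.15, 0], "rotation": [0, 0, -0.76], "gripper": 1},
  {"offset": [0.64, -0.12, 0], "rotation": [0, 0, -0.76], "gripper": 1},
  {"offset": [0.64, -0.09, 0], "rotation": [0, 0, -0.76], "gripper": 1},
  {"offset": [0.65, -0.05, 0], "rotation": [0, 0, -0.76], "gripper": 1},
  {"offset": [0.65, -0.02, 0], "rotation": [0, 0, -0.76], "gripper": 1},
  {"offset": [0.65, 0.02, 0], "rotation": [0, 0, -0.76], "gripper": 1},
  {"offset": [0.6, 0.05, 0], "rotation": [0, 0, -0.76], "gripper": 1},
  {"offset": [0.4, 0.09, 0], "rotation": [0, 0, -0.76], "gripper": 1},
  {"offset": [0.2, 0.1, 0], "rotation": [0, 0, -0.6], "gripper": 1},
  {"offset": [0, 0, 0], "rotation": [0, 0, 0], "gripper": 1},
])

```text
time_s: 21.63
eef_pos: [505.8, -31.4, 230.2]
tool_rot: [-2.249, -2.131, 0.036]
ft_force: [1.0, -0.1, -0.9]
width: 53.2
```

```bash
python3 - <<'E'
from look import *
st(); look('13',["cabinet_floor","keeper","bolt_knob"],("wrist","side")); st()
W=pickle.load(open('look13.pkl','rb'))["wrist"]
print(proj("wrist",[(529.7,-25.6,62)],W))
show(plan([529.2,-29.6,150],-5.9,6),1)
E
```

```text
t 21.63 p [505.8 -31.4 230.2] yaz -3.1 tilt z [-0.046  0.015 -0.999] F [ 1.  -0.1 -0.9] w 53.2 q [-0.29  0.45  0.45  1.84 -0.25  0.95  0.22]
wrist cabinet_floor [([176.7, 280.7], 0.96)]
wrist keeper [([84.0, 155.2], 0.85)]
wrist bolt_knob [([72.6, 190.5], 0.82)]
side cabinet_floor [([178.1, 262.3], 0.6), ([236.5, 254.2], 0.23)]
side keeper [([127.7, 223.8], 0.74)]
side bolt_knob [([113.5, 238.6], 0.39)]
t 22.03 p [505.6 -34.7 231.4] yaz -3.5 tilt z [-0.044  0.014 -0.999] F [-1.2 -0.7 -0.4] w 53.0 q [-0.29  0.45  0.46  1.84 -0.25  0.95  0.22]
[[174.80240671 276.42194279]]
az0 -3.5 p0 [505.6 -34.7 231.4] d -2.4
{"offset":[0.04,0.13,0.45],"rotation":[0,0,0.1],"gripper":1},{"offset":[0.04,0.13,0.45],"rotation":[0,0,0.1],"gripper":1},{"offset":[0.04,0.13,0.45],"rotation":[0,0,0.1],"gripper":1},{"offset":[0.04,0.13,0.45],"rotation":[0,0,0.1],"gripper":1},{"offset":[0.04,0.13,0.45],"rotation":[0,0,0.1],"gripper":1},{"offset":[0.04,0.13,0.45],"rotation":[0,0,0.1],"gripper":1}
```

View pics/wrist13.png

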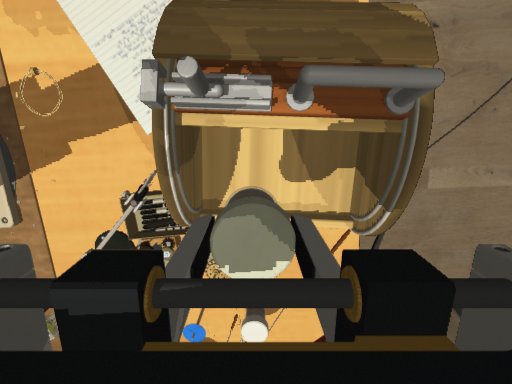

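View pics/side13.png

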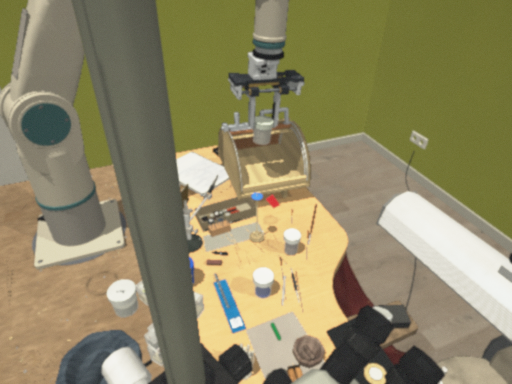

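The jar hangs over the open cabinet at (253,238) in the wrist picture. It has to move about 25 mm toward the middle (floor mark at 281,177). The bolt and the handle look undisturbed.

servo_tool([
  {"offset": [0.05, 0.2, 0], "rotation": [-0.15, -0.05, 0.15], "gripper": 1},
  {"offset": [0.05, 0.25, 0.2], "rotation": [-0.2, -0.05, 0.15], "gripper": 1},
  {"offset": [0, 0.2, 0.4], "rotation": [-0.2, -0.06, 0.15], "gripper": 1},
  {"offset": [0, 0.15, 0.5], "rotation": [-0.1, 0, 0.15], "gripper": 1},
  {"offset": [0, 0.1, 0.5], "rotation": [0, 0, 0], "gripper": 1},
  {"offset": [0, 0, 0.4], "rotation": [0, 0, 0], "gripper": 1},
  {"offset": [0, 0, 0.2], "rotation": [0, 0, 0], "gripper": 1},
  {"offset": [0, 0, 0], "rotation": [0, 0, 0], "gripper": 1},
])

```text
time_s: 22.7
eef_pos: [537.9, -35.5, 164.2]
tool_rot: [2.336, 2.085, 0.011]
ft_force: [-0.0, -0.9, -1.2]
width: 52.8
```

```bash
python3 - <<'E'
from look import *
save("wrist","w14.png"); st()
E
```

```text
t 22.75 p [538.1 -35.6 164.7] yaz -6.5 tilt z [ 0.013 -0.003 -1.   ] F [-0.4 -0.7 -1. ] w 53.1 q [-0.27  0.55  0.43  1.89 -0.32  0.75  0.22]
```

View pics/w14.png

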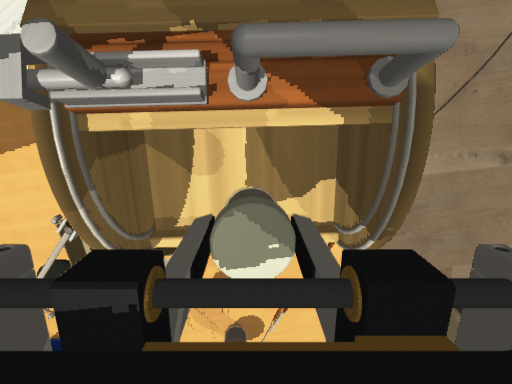

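servo_tool([
  {"offset": [0.06, -0.1, 0.3], "rotation": [0.1, 0, 0], "gripper": 1},
  {"offset": [0.06, -0.1, 0.5], "rotation": [0.1, 0, 0], "gripper": 1},
  {"offset": [0.06, -0.1, 0.5], "rotation": [0, 0, 0], "gripper": 1},
  {"offset": [0, 0, 0.3], "rotation": [0, 0, 0], "gripper": 1},
  {"offset": [0, 0, 0.15], "rotation": [0, 0, 0], "gripper": 1},
  {"offset": [0, 0, 0], "rotation": [0, 0, 0], "gripper": 1},
])

```text
time_s: 23.25
eef_pos: [532.9, -29.0, 112.4]
tool_rot: [2.341, 2.088, 0.005]
ft_force: [-0.1, 0.1, -1.1]
width: 52.9
```

```bash
python3 - <<'E'
from look import *
st(); save("side","side15.png"); st()
im=cv2.imread('pics/side15.png');cv2.imwrite('pics/side15z.png',cv2.resize(im[50:210,190:330],None,fx=4,fy=3.7))
E
```

```text
t 23.25 p [532.9 -29.  112.4] yaz -6.5 tilt z [ 0.005 -0.002 -1.   ] F [-0.1  0.1 -1.1] w 52.9 q [-0.25  0.62  0.38  1.95 -0.37  0.64  0.25]
t 23.3 p [533.2 -29.2 112.9] yaz -6.5 tilt z [ 0.006 -0.002 -1.   ] F [0.5 0.1 0.1] w 52.7 q [-0.25  0.62  0.38  1.95 -0.37  0.64  0.25]
```

View pics/side15z.png

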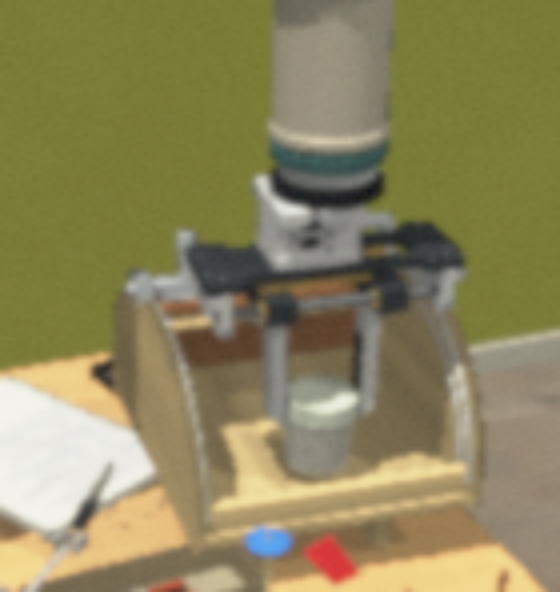

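servo_tool([
  {"offset": [0, 0, 0.15], "rotation": [0, 0, 0], "gripper": 1},
  {"offset": [0, 0, 0.15], "rotation": [0, 0, 0], "gripper": 1},
  {"offset": [0, 0, 0], "rotation": [0, 0, 0], "gripper": 1},
])

```text
time_s: 23.55
eef_pos: [535.0, -29.6, 104.8]
tool_rot: [2.339, 2.085, 0.009]
ft_force: [0.4, -0.4, -0.8]
width: 53.2
```

servo_tool([
  {"offset": [0, 0, 0.1], "rotation": [0, 0, 0], "gripper": 1},
  {"offset": [0, 0, 0], "rotation": [0, 0, 0], "gripper": 1},
])

```text
time_s: 23.72
eef_pos: [535.5, -29.8, 101.9]
tool_rot: [2.339, 2.085, 0.011]
ft_force: [-0.2, 0.2, -0.2]
width: 52.8
```

servo_tool([
  {"offset": [0, 0, 0.1], "rotation": [0, 0, 0], "gripper": 1},
  {"offset": [0, 0, 0], "rotation": [0, 0, 0], "gripper": 1},
])

```text
time_s: 23.88
eef_pos: [536.2, -29.7, 99.6]
tool_rot: [2.338, 2.084, 0.013]
ft_force: [-0.7, -0.5, -0.8]
width: 53.4
```

servo_tool([
  {"offset": [0, 0, 0.1], "rotation": [0, 0, 0], "gripper": 1},
  {"offset": [0, 0, 0], "rotation": [0, 0, 0], "gripper": 1},
])

```text
time_s: 24.05
eef_pos: [536.9, -29.5, 100.0]
tool_rot: [2.339, 2.084, 0.018]
ft_force: [-0.3, -0.5, -0.4]
width: 53.3
```

servo_tool([
  {"offset": [0, 0, 0.1], "rotation": [0, 0, 0], "gripper": 1},
])

```text
time_s: 24.13
eef_pos: [537.8, -29.4, 98.7]
tool_rot: [2.338, 2.084, 0.021]
ft_force: [-10.0, 0.5, 44.5]
width: 52.8
```

```bash
python3 - <<'E'
from look import *
st()
E
```

```text
t 24.13 p [537.8 -29.4  98.7] yaz -6.6 tilt z [ 0.016  0.002 -1.   ] F [-10.    0.5  44.5] w 52.8 q [-0.23  0.64  0.36  1.95 -0.39  0.6   0.27]
```

The jar is seated on the floor, with contact at TCP z 99, against 100 expected. I'll relax and release.

servo_tool([
  {"offset": [0, 0, -0.03], "rotation": [0, 0, 0], "gripper": 1},
  {"offset": [0, 0, 0], "rotation": [0, 0, 0], "gripper": -0.6},
  {"offset": [0, 0, 0], "rotation": [0, 0, 0], "gripper": -0.6},
  {"offset": [0, 0, 0], "rotation": [0, 0, 0], "gripper": -0.6},
  {"offset": [0, 0, 0], "rotation": [0, 0, 0], "gripper": -0.6},
])

```text
time_s: 24.55
eef_pos: [538.6, -29.7, 99.8]
tool_rot: [2.337, 2.083, 0.024]
ft_force: [-0.2, 1.2, -0.6]
width: 74.3
```

```bash
python3 - <<'E'
from look import *
st(); save("wrist","w16.png"); st()
E
```

```text
t 24.55 p [538.6 -29.7  99.8] yaz -6.6 tilt z [ 0.019  0.002 -1.   ] F [-0.2  1.2 -0.6] w 74.3 q [-0.23  0.64  0.36  1.95 -0.39  0.6   0.27]
t 24.6 p [538.6 -29.6  99.8] yaz -6.6 tilt z [ 0.019  0.002 -1.   ] F [-0.6 -0.1 -0.5] w 75.2 q [-0.23  0.64  0.36  1.95 -0.39  0.6   0.27]
```

View pics/w16.png

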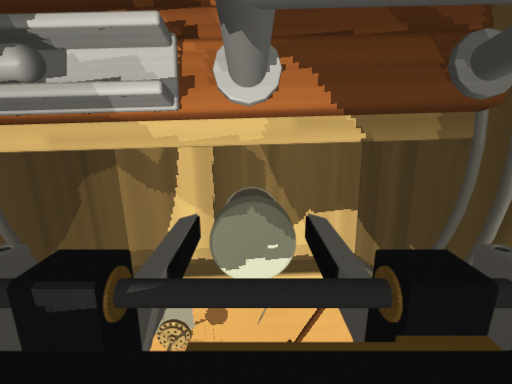

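The jar stands free between the open fingers (252,240). I'll go straight up and then back off to the front.

servo_tool([
  {"offset": [0, 0, -0.3], "rotation": [0, 0, 0], "gripper": -0.6},
  {"offset": [0, 0, -0.6], "rotation": [0, 0, 0], "gripper": -0.6},
  {"offset": [0, 0, -0.8], "rotation": [0, 0, 0], "gripper": -0.6},
  {"offset": [0, 0, -1], "rotation": [0, 0, 0], "gripper": -0.6},
  {"offset": [0, 0, -1], "rotation": [0, 0, 0], "gripper": -0.6},
  {"offset": [0, 0, -1], "rotation": [0, 0, 0], "gripper": -0.6},
  {"offset": [0, 0, -1], "rotation": [0, 0, 0], "gripper": -0.6},
  {"offset": [-0.3, 0, -0.6], "rotation": [0, 0, 0], "gripper": -0.6},
  {"offset": [-0.7, 0, 0], "rotation": [0, 0, 0], "gripper": -0.6},
  {"offset": [-0.7, 0, 0], "rotation": [0, 0, 0], "gripper": -0.6},
  {"offset": [-0.3, 0, 0], "rotation": [0, 0, 0], "gripper": -0.6},
  {"offset": [0, 0, 0], "rotation": [0, 0, 0], "gripper": -0.6},
  {"offset": [0, 0, 0], "rotation": [0, 0, 0], "gripper": -0.6},
])

```text
time_s: 25.68
eef_pos: [526.3, -91.1, 302.7]
tool_rot: [2.337, 2.083, 0.021]
ft_force: [-0.1, -0.1, 0.3]
width: 75.2
```

```bash
python3 - <<'E'
from look import *
st(); look('17',["big_jar","mid_jar","small_jar","dial_pin","bolt_knob","keeper","shutter_handle"],("scene","side","wrist")); st()
L=pickle.load(open('look17.pkl','rb'))
for t in ("mid_jar","small_jar","dial_pin"):
  for c in("scene","side"):
    for q,cc in L[c,t][:1]: print(t,c,round(cc,2),onz(c,q,0))
for t,z in (("big_jar",62),("bolt_knob",221),("keeper",194),("shutter_handle",225)):
  for c in("scene","side","wrist"):
    for q,cc in L[c,t][:3]: print(t,c,round(cc,2),np.round(onz(c,q,z,L[c]),1))
E
```

```text
t 25.68 p [526.3 -91.1 302.7] yaz -6.6 tilt z [ 0.017  0.001 -1.   ] F [-0.1 -0.1  0.3] w 75.2 q [-0.24  0.38  0.52  1.73 -0.22  1.07  0.23]
scene big_jar [([144.8, 241.4], 0.88), ([265.5, 285.6], 0.7)]
scene mid_jar [([177.3, 186.3], 0.88)]
scene small_jar [([227.4, 199.5], 0.65), ([260.6, 283.9], 0.35)]
scene dial_pin [([217.8, 237.4], 0.78)]
scene bolt_knob [([208.9, 351.8], 0.71)]
scene keeper [([204.7, 355.0], 0.89)]
scene shutter_handle [([255.9, 332.0], 0.73)]
side big_jar [([174.3, 267.8], 0.8), ([127.7, 224.1], 0.75)]
side mid_jar [([289.6, 263.4], 0.92)]
side small_jar [([249.3, 293.0], 0.75)]
side dial_pin [([233.5, 253.0], 0.48)]
side bolt_knob [([113.5, 237.0], 0.51)]
side keeper [([126.3, 223.6], 0.88)]
side shutter_handle [([112.0, 275.4], 0.63)]
wrist big_jar [([125.2, 250.9], 0.55)]
wrist mid_jar [([303.8, 189.7], 0.94)]
wrist small_jar [([256.9, 237.4], 0.59)]
wrist dial_pin [([221.2, 204.4], 0.86)]
wrist bolt_knob [([16.5, 165.2], 0.71), ([13.8, 295.7], 0.41)]
wrist keeper [([33.4, 133.5], 0.95)]
wrist shutter_handle [([13.6, 299.6], 0.69)]
t 26.88 p [526.5 -91.1 3
[... 410 characters left out ...]
4 -190.38045836    0.        ]
dial_pin side 0.48 [ 422.49227885 -176.41085737    0.        ]
big_jar scene 0.88 [ 262.7 -244.8   62. ]
big_jar scene 0.7 [546.1 -32.2  62. ]
big_jar side 0.8 [534.7 -15.5  62. ]
big_jar side 0.75 [510.  321.5  62. ]
big_jar wrist 0.55 [536.4 -25.   62. ]
bolt_knob scene 0.71 [465.6  69.  221. ]
bolt_knob side 0.51 [478.9  91.4 221. ]
bolt_knob wrist 0.71 [473.2  73.7 221. ]
bolt_knob wrist 0.41 [583.   63.8 221. ]
keeper scene 0.89 [435.1  72.  194. ]
keeper side 0.88 [432.9  79.1 194. ]
keeper wrist 0.95 [434.9  72.7 194. ]
shutter_handle scene 0.73 [578.9  60.  225. ]
shutter_handle side 0.63 [583.6  53.  225. ]
shutter_handle wrist 0.69 [585.5  62.3 225. ]
```

View pics/scene17.png

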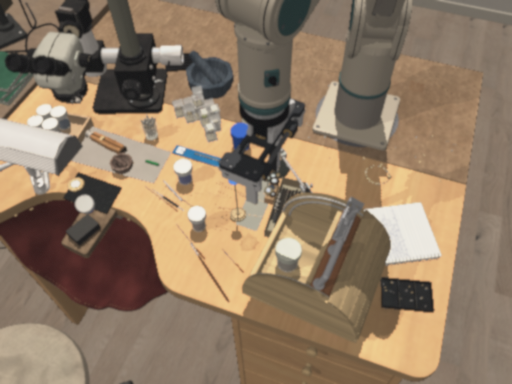

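View pics/side17.png

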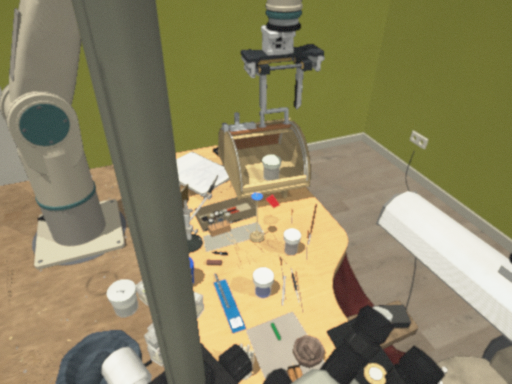

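View pics/wrist17.png

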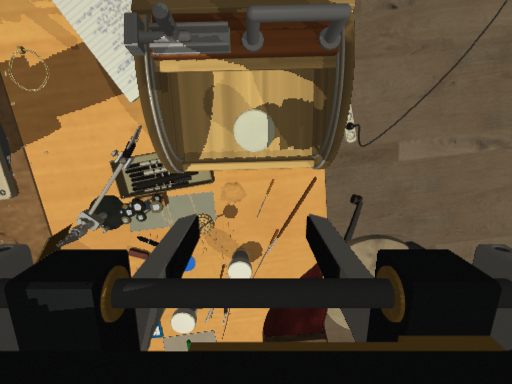

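All three views show the jar upright on the cabinet floor (wrist 253,130; scene 287,253), the shutter open and the bolt across. The mid jar, small jar and dial are standing where they were.

```bash
python3 - <<'E'
from h import *
st(); print(workorder.hand_in())
E
```

```text
t 26.88 p [526.5 -91.1 302.6] yaz -6.5 tilt z [ 0.017  0.    -1.   ] F [ 0.1 -0.5  0.2] w 75.3 q [-0.24  0.38  0.52  1.73 -0.22  1.07  0.23]
the job is handed in; nothing more can be done
None
```

The job is done and handed in at 26.9 s: the shutter is up and back, bolted open, and the biggest jar stands upright on the cabinet floor.

- **Shutter:** I swung it up by the handle until it stopped; a 19 N push did not move it, with the handle at 103.6° (104° is fully open).
- **Bolt:** I gripped the knob and slid it 31.6 mm, until the force rose to 16 N. The wrist picture showed the tip past the far side of the keeper. The knob stood 35 mm from the keeper's middle, against 36 mm expected when fully across.
- **Big jar:** I gripped it across the row and set it down inside. The last scene, side and wrist pictures all show it upright on the floor, well inside the sill and cheeks, with the fingers clear of it.
- **Other jars and dial:** They still stand. Their last measured places agree with the first ones within roughly 10–15 mm. The two fixed cameras differ by that much between themselves, and I saw no sign that anything was moved.

**Checks that stood out:**
- **Set-down force:** Pressing the jar onto the floor briefly read 44.5 N at the wrist. It went through the fingers and jar, not the gripper's body, and is under the 120 N wrist limit, but it was firmer than I intended.
- **Measurement spread:** The trained networks' points disagreed by up to about 5–8 mm between cameras at times, so I relied on the wrist views and contact.

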